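# Load a sensor barrel into the inspection fork under the ring lamp

## Task

Put the steel flanged sensor barrel into the inspection stand for checking: slide it sideways into the slotted blue plate, flange under the plate and pins up, fully home against the closed end of the slot, standing flat on the base, and let go. Keep the barrel upright all the way, do not bump the ring lamp above the slot, and leave the other things on the bench where they are.

Things in the scene. Friction and masses are not known exactly. Their poses are not given: they have to be found in the camera images.
- barrel: Loose steel sensor barrel, 0.1 to 0.21 kg, upright on its flange. Flange at the bottom: 38 mm diameter, 5 mm thick. Above it a plain cylinder, 24 mm diameter, up to 85 mm total height; black band 20 to 30 mm up, green disc and six short brass pins (look only) on top. Origin: centre of the flange's underside; z up the barrel. Round: yaw does not matter.
- stand: Fixed inspection stand. Origin: on the bench (z = 0) below the barrel's home axis; x is the direction in which the barrel slides in, z up; the slot opens to -x. Aluminium base, top 6 mm above the bench, x -95 to +50, y -52 to +52 mm (open apron before the plate). Blue plate above it, x -35 to +50, y -52 to +52 mm, underside at 15 and top at 20 mm.
- nest (a point): Home of the barrel's origin: on the base top, 6 mm above the bench, axes as the stand. At home the barrel's side touches the square closed end of the slot, 12.5 mm further along x.
- lamp: Black ring lamp, fixed to the post, above the home point: outer diameter 100, inner 60, height 24 mm, underside 250 mm above the bench. Origin: ring centre at the underside; axes as the stand. A 12 mm rod joins it to the post at 264 mm. A tool pointing straight down at home would strike it; leaning back 30 to 45 degrees to the stand's -x it passes below the ring's edge.
- plug: Bystander: black connector plug, 30 mm diameter, with a brass 22 mm top, 45 mm tall overall, standing upright; no flange. Origin: centre of its underside. Its place and the barrel's may be swapped.
- parts_box: Bystander: open clear plastic parts box, 90 x 130 x 35 mm (x, y, z), with dividers. Origin: centre of its underside.
- screwdriver: Bystander: yellow-handled screwdriver, 170 mm long, lying on the bench. Origin: on the tool, lying along its x axis.
- jar: Bystander: small amber jar with a white lid and a pale band, 40 mm diameter, 60 mm tall. Origin: centre of its underside.
- mouth (a point): Slot mouth: middle of the blue plate's front edge at its top, 35 mm before the home axis, 20 mm above the bench; axes as the stand. The slot is 30 mm wide; the channel under it, for the flange, is 44 mm wide and 9 mm high (6 to 15 mm above the bench). Both flare as lead-ins over the 20 mm before the mouth, by 12 mm each side.
- post (a point): Foot of the lamp post, on the bench, at x +70, y -120 mm of the stand: steel, 16 mm diameter, 300 mm tall, on a dark foot 12 mm thick (stand x +30 to +90, y -20 to -140 mm).

How it is judged (in metres and radians):
At the end, for the whole second after the job is handed in: The barrel stands upright (within 0.08 rad, pins up) and still on the stand's base plate (origin within 3 mm of its height), flange under the blue plate, its axis within 6 mm of the home point and no more than 5 mm short of it along the slot (x of barrel in the frame of nest above -0.005 m and horizontal distance between barrel and nest below 0.006 m and z of barrel in the frame of nest between -0.003 and 0.003 m and angle between barrel's own z axis and vertical below 0.08 rad and linear speed of barrel below 0.02 m/s); the robot touches nothing.
It fails at once if the barrel is tipped over (more than 0.5 rad from upright) (angle between barrel's own z axis and vertical above 0.5 rad).
It fails at once if the ring lamp is bumped (more than 6 N by arm, fingers or barrel) (contact force between any of the arm, the fingers, barrel and lamp above 6 N).
It fails at once if a bystander is moved more than 25 mm (distance of any of plug, parts_box, screwdriver, jar from where it was at the start of the episode above 0.025 m).
It also fails if it takes over 45 s, if anything falls off the work surface, if the arm or the gripper's body presses on something with over 40 N, if the wrist force passes 120 N, or if a joint passes its speed limit or range.

## Robot

A 6-joint arm with a two-finger parallel gripper is mounted at the origin on the work surface. World frame = base frame: x ahead of the robot, y to its left, z up, the work surface at z = 0. Lengths are in mm, angles in rad, forces in N, time in s.
With the tool pointing down it reaches from about 350 to 775 mm from the base axis. Payload 7.3 kg.
Tool frame: the origin (TCP) lies on the mounting face of the last link; the fingertips stand 178 mm ahead of it and the grasp point (between the pads) lies bot.grasp_offset ahead of it (bot.grasp_offset is the distance from the TCP to the grasp point, in mm); z points along the fingers, y is the direction in which the jaws open and shut (so a half turn about z gives the same grasp; the last joint's range is limited). The gripper opens to 92 mm and grips with 3 to 60 N. Pads are 19 mm wide; open, the fingers measure 130 mm over their backs; the gripper's body (75 mm by 190 mm) begins 47 mm behind the grasp point.
Start: joints at [0.998, 0.342, 1.524, -0, 1.275, -0.146], TCP at [217.308, 477.917, 404.741] pointing down, gripper open.
Joint ranges: [-2.53, 2.53], [-0.77, 2.02], [0.04, 2.7], [-1, 4.14], [0.28, 2.66], [-3.11, 3.11]. Speed limits (rad/s): [2.57, 2.57, 3.14, 3.14, 3.14, 3.14].

## Interface

Orientations are given as [roll, pitch, yaw] about the fixed x, y, z axes, in that order (R = Rz(yaw) Ry(pitch) Rx(roll)).
In Python, from plant import bot gives the robot as it stands.
- The arm moves only by the tool servo_tool, never from a script. Its argument "series" is a list of rows, each a list of 5 numbers: the opening, from 0 (shut) to 1 (fully open), then the shift along the tool's x, y, z each as a share of 50 mm, from -1 to 1, then the turn about the tool's z as a share of 90 degrees, from -1 to 1. In form: [[gripper, tx, ty, tz, spin], ...]. A call has 1 to 20 rows; each row shifts and turns the commanded pose from where the row before left it, along the tool's axes as they then stand; what a row does not reach is not made up. A row lasts 1/8 s, in which the tool goes at most 62.5 mm and 10.7 degrees, less where a joint would pass 70% of its speed; a pose out of reach is approached as far as the arm can. A call with a number of a shift or a turn outside -1 to 1 is refused whole. A call with a gripper value outside its range is refused whole. The fingers move at their own pace and stop on an object; the grip force is fixed at half the most. Time passes only in rows, so rows that do not move let the fingers close. It gives the time, the measured TCP pose, the force and the opening at its end, in the units of the state.
- bot.get_obs(): the state, without advancing time (a new reading comes with each control period).
- bot.capture(name): name is "scene" or "top" or "wrist"; returns the picture (400x640x3 uint8, red, green, blue); there is no depth.
- bot.camera_model(name): a dict with "mtx" (3x3 intrinsics, pixels), "world_from_camera" (4x4, takes a point from camera to world coordinates). Camera axes: x right, y up, looking along -z (the intrinsics and any distortion apply to the point x, -y, -z); pixel columns grow to the right and rows downward; lengths in mm; the calibration is good to about 2 mm. The wrist camera is an equidistant fisheye: a pixel r from the principal point sees the ray r / f radians off the axis. A picture is of the moment at which its call begins: read the wrist's pose just before it. camera_model takes no time and is no camera call; for the wrist camera it gives the pose at the moment of the call.
- bot.close_job(): hands the job in, once; it reports no verdict.
Trained networks look in the newest picture that a camera, given by its name, has taken for a name from the list of things; names that differ only in an ending like _2 or _b are one class to them, and where a whole thing is asked for, a point or a joint stands for the part that bears it (a point fixed in the world has none). Each returns a list of dicts, best first, with "p" (0 to 1); they miss things now and then, are a little off and sometimes report something else, mostly with a low value. They report only what shows in the picture. A call takes as long as a camera call.
- bot.outline_of(camera, label): "mask" (400x640 bool, what is visible of it).
- bot.pinpoint(camera, label): "point" ([x, y, z] in mm, in the coordinates of the camera as it stood for that picture, good to about 4 mm: a listed point, or the origin of a listed thing).
The state is a dict: "time": time; "joint_positions": joint angles; "dq": joint speeds; "tau": joint torques, N m; "tool_pos": TCP position; "tcp_rot": TCP orientation; "contact_force": force on the tool from outside, world axes, zero at the start; "moment": the same for the moment, N m; "grip_width": finger opening in mm.
Only numpy, scipy, OpenCV 4.12 (cv2) and the standard library are available. Lean on these libraries where they do the work, as an engineer would, in place of code of your own. Each camera call takes 0.05 s, during which the arm holds its last target.

## Working session

There is one attempt and no reset: what is moved stays moved. The work goes in short steps, Python scripts to look and compute and a tool call to move; the robot and the scene stay as the last step left them, time stands still between calls to the robot, and variables do not carry over. Pictures are saved under pics/ and viewed, and the job is handed in when it is done.

Besides the shell and the picture viewer there is one more tool, called after "Call:" as name(argument=value, ...), one argument or row to a line, values as JSON. servo_tool: Moves the arm, as the interface text tells. Shift numbers are shares of 50 mm and turn numbers shares of 90 degrees, none past 1 either way. Its arguments: {"type":"object","properties":{"series":{"type":"array"}},"required":["series"]}

```bash
ls; mkdir -p pics
python3 - <<'E'
from plant import bot
import numpy as np,cv2
print(bot.get_obs(), bot.grasp_offset)
for c in ["scene","top","wrist"]:
    im=bot.capture(c); cv2.imwrite(f"pics/{c}0.png",im[:,:,::-1])
    M=bot.camera_model(c); T=np.array(M["world_from_camera"])
    print(c,np.round(T,3).tolist(),np.round(M["mtx"],1).tolist(),[k for k in M])
    for l in ["barrel","plug","stand","nest","mouth","lamp","post","jar","parts_box","screwdriver"]:
        try:
            for d in bot.pinpoint(c,l)[:2]:
                p=T@np.r_[d["point"],1]; print(l,round(d["p"],2),p[:3].round(1))
        except Exception as e: print(l,e)
E
```

```text
pics
{'time': 0.0, 'joint_positions': array([ 9.97998900e-01,  3.42703047e-01,  1.52504876e+00, -4.83546976e-06,
        1.27539436e+00, -1.45981250e-01]), 'dq': array([ 0.00102318, -0.00075207, -0.00032657,  0.00076614,  0.00101837,
       -0.00094417]), 'tau': array([-2.17952487e-05, -4.31239700e+01, -2.44218493e+01,  7.19089690e-02,
        5.59267402e-02, -9.50873232e-05]), 'tool_pos': array([217.22720393, 477.78899128, 404.04388583]), 'tcp_rot': array([-3.14005500e+00, -2.21403826e-04,  2.71477772e+00]), 'contact_force': array([-0.17227681,  0.21846742, -0.51775558]), 'moment': array([ 0.04235041, -0.01084826,  0.01391993]), 'grip_width': 91.6595662314763} 159.20000000000002
scene [[-0.525, -0.509, 0.682, 1224.748], [0.851, -0.295, 0.434, 345.356], [-0.019, 0.808, 0.588, 705.243], [0.0, 0.0, 0.0, 1.0]] [[372.3, 0.0, 320.8], [0.0, 372.3, 197.6], [0.0, 0.0, 1.0]] ['mtx', 'world_from_camera']
barrel 0.69 [ 709.3 -277.1   -1.4]
barrel 0.49 [ 538.4 -266.4    1.9]
plug 0.47 [ 520.5 -102.4    2.4]
stand 0.58 [ 5.387e+02  1.123e+02 -3.000e-01]
stand 0.22 [ 542.1 -265.4    0.9]
nest 0.85
[... 316 characters left out ...]
4], [0.0, 0.0, 0.0, 1.0]] [[373.1, 0.0, 323.1], [0.0, 373.1, 196.7], [0.0, 0.0, 1.0]] ['mtx', 'world_from_camera']
barrel 0.43 [ 543.  -269.5   -5.3]
plug 0.52 [ 526.4 -102.4    3.1]
plug 0.4 [473.8 236.4   2.8]
stand 0.95 [ 5.444e+02  1.155e+02 -5.000e-01]
nest 0.75 [540.8 113.7   5.4]
mouth 0.94 [578.  109.8  20.3]
lamp 0.74 [542.9 114.  247.7]
post 0.89 [474.3 235.6   2.6]
jar 0.6 [ 617.9 -439.9   -1.9]
parts_box 0.64 [ 707.8 -284.9   -2.3]
screwdriver 0.73 [ 761.6 -101.7    5.7]
wrist [[0.414, -0.866, -0.281, 141.72], [0.91, 0.393, 0.127, 513.292], [0.0, -0.309, 0.951, 384.711], [0.0, 0.0, 0.0, 1.0]] [[309.7, 0.0, 314.6], [0.0, 309.7, 199.5], [0.0, 0.0, 1.0]] ['mtx', 'world_from_camera']
```

View pics/scene0.png

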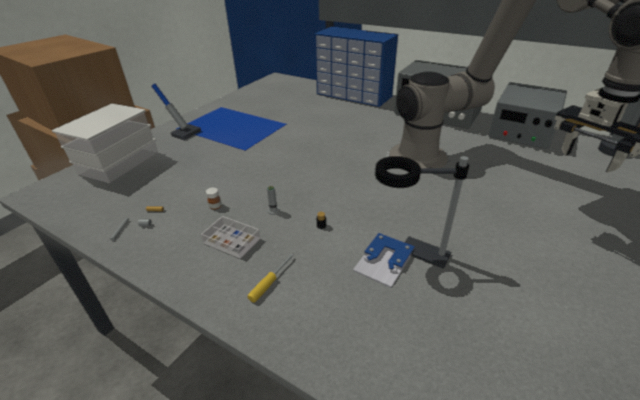

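View pics/top0.png

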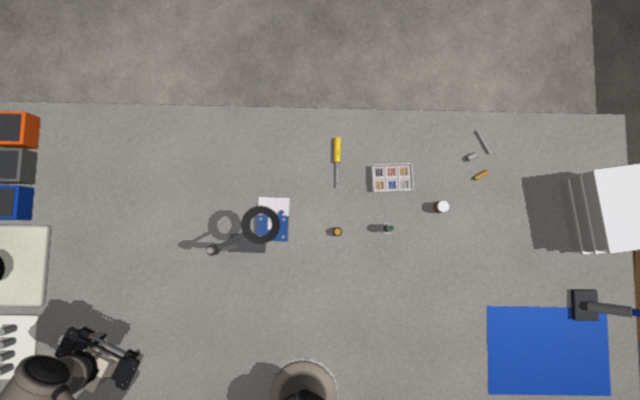

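View pics/wrist0.png

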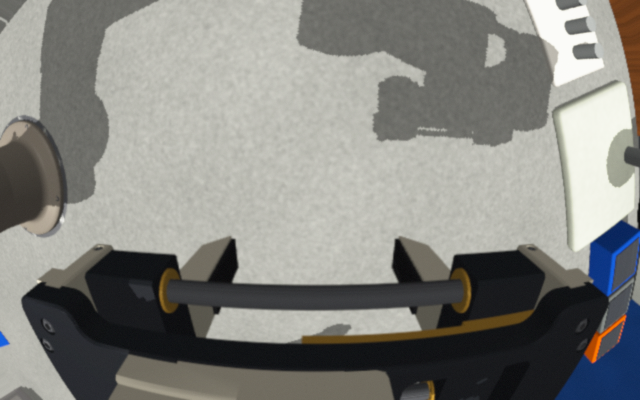

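The barrel is the grey upright cylinder at scene (272,198) / top (388,228), about (541,-268). The plug is at scene (321,221) / top (337,231), the stand at top (272,220), and its slot opens to world +x. The tool moves can't tilt the tool, so I'm checking the wrist's shape against the lamp.

Run:
```python
import cv2,numpy as np
a=cv2.imread("pics/scene0.png");
c=a[0:200,380:640]; cv2.imwrite("pics/z1.png",cv2.convertScaleAbs(cv2.resize(c,None,fx=3,fy=3,interpolation=cv2.INTER_CUBIC),alpha=1.5,beta=20))
b=cv2.imread("pics/top0.png"); c=b[300:400,0:350]; cv2.imwrite("pics/z2.png",cv2.convertScaleAbs(cv2.resize(c,(790,226),interpolation=cv2.INTER_CUBIC),alpha=1.5,beta=20))
c=b[180:270,200:420];cv2.imwrite("pics/z3.png",cv2.resize(c,(770,315),interpolation=cv2.INTER_CUBIC))
```

```text
(no output)
```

View pics/z1.png

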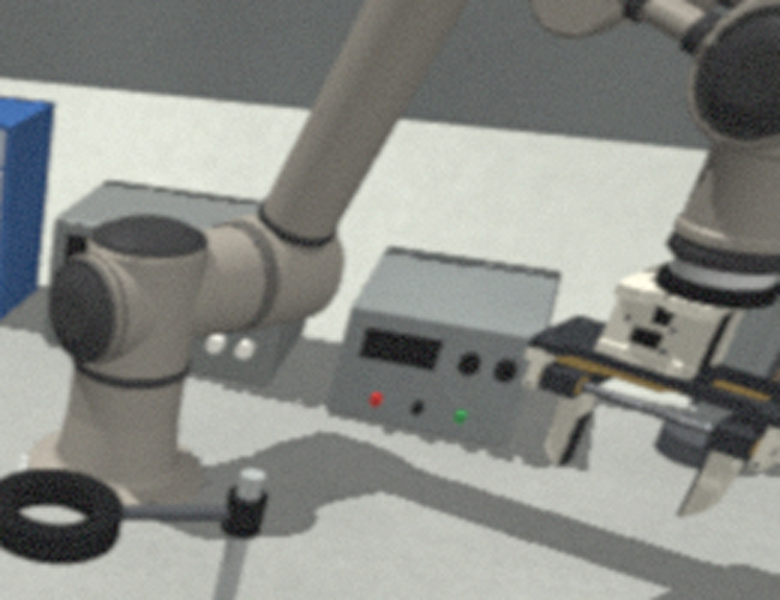

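View pics/z2.png

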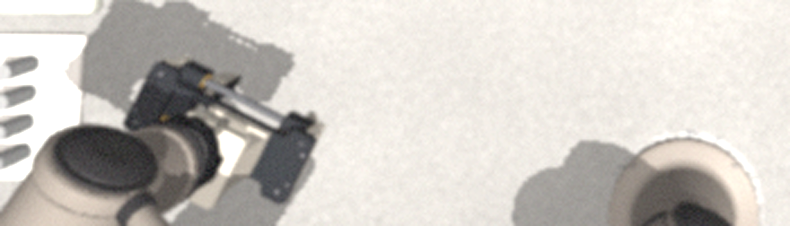

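View pics/z3.png

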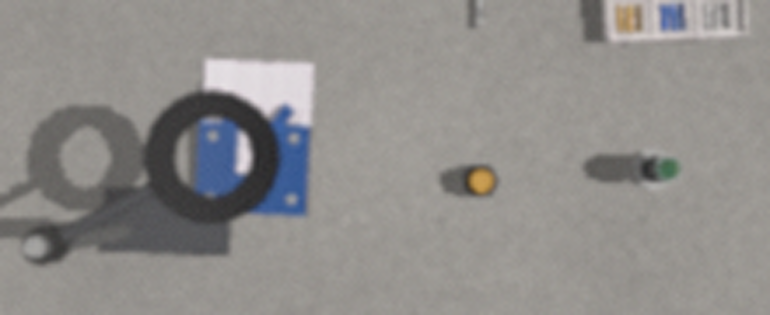

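Call:
servo_tool(
  series=[
    [1, -0.7, -0.8, -0.1, 0],
    [1, -0.7, -0.8, -0.1, 0],
    [1, -0.7, -0.8, -0.1, 0],
    [1, -0.7, -0.8, -0.1, 0],
    [1, -0.7, -0.8, -0.1, 0],
    [1, -0.7, -0.8, -0.1, 0],
    [1, -0.7, -0.8, -0.1, 0],
    [1, -0.7, -0.8, -0.1, 0],
    [1, -0.7, -0.8, -0.1, 0],
    [1, 0, 0, 0, -0.09],
    [1, 0, 0, 0, -0.09],
    [1, 0, 0, 0, -0.09],
  ],
)

```text
time: 3.15
tool_pos: [355.0, 19.5, 449.8]
tcp_rot: [3.142, 0.0, -3.141]
contact_force: [0.2, 0.4, -0.3]
grip_width: 91.6
```

```bash
cat > h.py <<'E'
from plant import bot
import numpy as np
from scipy.spatial.transform import Rotation as Ro
np.set_printoptions(suppress=True,precision=3)
def st(log=True):
    o=bot.get_obs(); R=Ro.from_euler('xyz',o["tcp_rot"]).as_matrix(); p=np.array(o["tool_pos"])
    if log: open("log.txt","a").write(repr((list(o["joint_positions"]),list(p),list(o["tcp_rot"])))+"\n")
    g=p+R[:,2]*bot.grasp_offset
    print("t",round(o["time"],2),"q",o["joint_positions"],"tcp",p,"\nrpy",o["tcp_rot"],"z",R[:,2],"y",R[:,1],"grasp",g,"F",o["contact_force"],"w",o["grip_width"])
    return o,p,R,g
E
python3 -c "
from h import *
st()"
```

```text
t 3.15 q [-0.162 -0.018  1.839  0.     1.32  -1.734] tcp [354.991  19.516 449.794] 
rpy [ 3.142  0.    -3.141] z [ 0.  0. -1.] y [-0.001  1.     0.   ] grasp [355.033  19.53  290.594] F [ 0.155  0.413 -0.256] w 91.6120653964213
```

Call:
servo_tool(
  series=[
    [1, 0.8, 0, 0, 0],
    [1, 0.8, 0, 0, 0],
    [1, 0.8, 0, 0, 0],
  ],
)

```text
time: 3.52
tool_pos: [233.8, 20.3, 449.6]
tcp_rot: [-3.142, 0.0, 3.139]
contact_force: [-0.0, 0.0, 0.9]
grip_width: 91.8
```

```bash
python3 -c "
from h import *
st()"
```

```text
t 3.52 q [-0.245 -0.283  2.049 -0.     1.376 -1.814] tcp [233.78   20.26  449.636] 
rpy [-3.142  0.     3.139] z [ 0. -0. -1.] y [ 0.002  1.    -0.   ] grasp [233.791  20.257 290.436] F [-0.039  0.034  0.85 ] w 91.78552732194781
```

```bash
cat >> log.txt <<'E'
([0.997998900, 0.342703047, 1.52504876, 0, 1.27539436, -0.145981250],[217.22720393, 477.78899128, 404.04388583],[-3.14005500,-2.21e-4,2.71477772])
E
cat > fit.py <<'E'
from h import *
D=[eval(l) for l in open("log.txt")]
A=[];b=[]
for q,p,r in D:
    c,s=np.cos(q[0]),np.sin(q[0]); rho=p[0]*c+p[1]*s; lat=-p[0]*s+p[1]*c
    q23=q[1]+q[2]; t=q23+q[4]
    print("lat",lat,"rho",rho,p[2],"sum",t)
    A.append([np.sin(q[1]),np.sin(q23),1,0]);b.append(rho)
    A.append([np.cos(q[1]),np.cos(q23),0,1]);b.append(p[2])
x,res,rk,sv=np.linalg.lstsq(np.array(A),np.array(b),rcond=None)
print("L1,L2,c_r,h-d6",x,"res",np.array(A)@x-b,sv)
E
python3 fit.py
```

```text
lat 76.41807134229032 rho 347.2173556406535 449.7941246688087 sum 3.141348149348768
lat 76.39924848805843 rho 221.87043572364203 449.63614816289356 sum 3.1415193558474948
lat 76.39935212899431 rho 519.2620892284316 404.04388583 sum 3.143146167
L1,L2,c_r,h-d6 [498.09  369.402  -1.456  43.124] res [ 0.301 -0.228 -0.191  0.113 -0.11   0.115] [2.576 2.295 0.314 0.05 ]
```

Call:
servo_tool(
  series=[
    [1, 0.35, 0.75, -0.6, 0],
    [1, 0.35, 0.75, -0.6, 0],
    [1, 0.35, 0.75, -0.6, 0],
    [1, 0.35, 0.75, -0.6, 0],
    [1, 0.35, 0.75, -0.6, 0],
    [1, 0.35, 0.75, -0.6, 0],
    [1, 0.35, 0.75, -0.6, 0],
    [1, 0.7, -0.2, -0.35, 0],
    [1, 0.7, -0.2, -0.35, 0],
    [1, 0.7, -0.2, -0.35, 0],
    [1, 0.7, -0.2, -0.35, 0],
    [1, 0.7, -0.2, -0.35, 0],
    [1, 0.7, -0.2, -0.35, 0],
    [1, 0.7, -0.2, -0.35, 0],
    [1, 0.7, -0.2, -0.35, 0],
    [1, 0.7, -0.2, -0.35, 0],
    [1, 0.7, -0.2, -0.35, 0],
  ],
)

```text
time: 5.65
tool_pos: [-238.0, 182.8, 835.4]
tcp_rot: [3.141, -0.0, 3.139]
contact_force: [-0.1, 0.9, 0.6]
grip_width: 91.6
```

```bash
python3 -c "
from h import *
st()"; python3 fit.py
```

```text
t 5.65 q [ 2.229 -0.005  0.753 -0.     2.392  0.66 ] tcp [-237.951  182.823  835.439] 
rpy [ 3.141 -0.     3.139] z [-0.     0.001 -1.   ] y [0.002 1.    0.001] grasp [-238.027  182.97   676.239] F [-0.128  0.948  0.566] w 91.57842787085693
lat 76.41807134229032 rho 347.2173556406535 449.7941246688087 sum 3.141348149348768
lat 76.39924848805843 rho 221.87043572364203 449.63614816289356 sum 3.1415193558474948
lat 76.39935212899431 rho 519.2620892284316 404.04388583 sum 3.143146167
lat 76.37384162384888 rho 290.19308797583045 835.4385319908816 sum 3.1405728306381624
L1,L2,c_r,h-d6 [497.057 379.792  -0.123  50.042] res [ 11.719   3.082  11.624   4.025  10.812   3.02  -34.155 -10.127] [2.812 2.754 0.643 0.313]
```

Call:
servo_tool(
  series=[
    [1, 0, 0, -0.9, 0],
    [1, 0, 0, -0.9, 0],
    [1, 0, 0, -0.9, 0],
  ],
)

```text
time: 6.02
tool_pos: [-226.6, 174.2, 907.4]
tcp_rot: [3.112, -0.025, 3.14]
contact_force: [-0.6, 0.1, -1.0]
grip_width: 91.8
```

```bash
python3 -c "
from h import *
st()"
```

```text
t 6.03 q [2.215 0.127 0.319 0.004 2.657 0.65 ] tcp [-226.636  174.172  907.443] 
rpy [ 3.112 -0.025  3.14 ] z [-0.025  0.03  -0.999] y [0.003 1.    0.03 ] grasp [-230.621  178.936  748.364] F [-0.592  0.06  -0.97 ] w 91.77739186483002
```

Call:
servo_tool(
  series=[
    [1, 0, 0, -1, 0],
    [1, 0, 0, -1, 0],
    [1, 0, 0, -1, 0],
    [1, 0, 0, -1, 0],
  ],
)

```text
time: 6.52
tool_pos: [-192.4, 138.2, 931.3]
tcp_rot: [3.032, -0.09, -3.14]
contact_force: [-0.4, -0.0, 0.1]
grip_width: 91.6
```

```bash
python3 -c "
from h import *
st()"
```

```text
t 6.53 q [2.184 0.064 0.278 0.022 2.657 0.636] tcp [-192.408  138.186  931.259] 
rpy [ 3.032 -0.09  -3.14 ] z [-0.089  0.11  -0.99 ] y [0.008 0.994 0.109] grasp [-206.649  155.623  773.658] F [-0.364 -0.022  0.096] w 91.56944865302995
```

Call:
servo_tool(
  series=[
    [1, -0.4, -0.55, -0.7, 0],
    [1, -0.4, -0.55, -0.7, 0],
    [1, -0.4, -0.55, -0.7, 0],
    [1, -0.4, -0.55, -0.7, 0],
  ],
)

```text
time: 7.02
tool_pos: [-108.8, 4.1, 935.4]
tcp_rot: [2.974, -0.125, -3.138]
contact_force: [-0.3, -0.5, 0.8]
grip_width: 91.8
```

```bash
python3 -c "
from h import *
st()"
```

```text
t 7.03 q [ 2.394 -0.188  0.466 -0.083  2.657  0.753] tcp [-108.806    4.085  935.408] 
rpy [ 2.974 -0.125 -3.138] z [-0.123  0.167 -0.978] y [0.017 0.986 0.166] grasp [-128.398   30.652  779.668] F [-0.348 -0.539  0.78 ] w 91.84721888408446
```

Call:
servo_tool(
  series=[
    [1, 0.15, 0.25, -1, 0],
    [1, 0.15, 0.25, -1, 0],
    [1, 0.15, 0.25, -1, 0],
    [1, 0.15, 0.25, -1, 0],
    [1, 0.15, 0.25, -1, 0],
    [1, 0.15, 0.25, -1, 0],
  ],
)

```text
time: 7.78
tool_pos: [-115.1, 6.5, 968.7]
tcp_rot: [2.84, -0.223, -3.111]
contact_force: [-0.1, 0.1, -0.6]
grip_width: 91.8
```

```bash
python3 -c "
from h import *
st()"; cat log.txt | tail -5
```

```text
t 7.78 q [ 2.53  -0.081  0.196 -0.242  2.657  0.727] tcp [-115.056    6.487  968.701] 
rpy [ 2.84  -0.223 -3.111] z [-0.22   0.291 -0.931] y [0.036 0.956 0.29 ] grasp [-150.084   52.747  820.452] F [-0.131  0.136 -0.552] w 91.84303116860694
([np.float64(2.2291217960723664), np.float64(-0.004761137230292764), np.float64(0.7534888195123198), np.float64(-0.0002740280456810651), np.float64(2.3918451483561354), np.float64(0.6604833566637883)], [np.float64(-237.9512053164407), np.float64(182.82290852567112), np.float64(835.4385319908816)], [np.float64(3.140672851171037), np.float64(-0.000478367137950908), np.float64(3.139234340557513)])
([np.float64(2.214728890840606), np.float64(0.12714918469407155), np.float64(0.31887970939170485), np.float64(0.004398659093283118), np.float64(2.656589848732119), np.float64(0.6500422868529948)], [np.float64(-226.6363110494274), np.float64(174.17165046894783), np.float64(907.4425508547567)], [np.float64(3.1117066222861416), np.float64(-0.025097223619387155), np.float64(3.1397893526286698)])
([np.float64(2.1840537840371943), np.float64(0.06443059403923328),
[... 416 characters left out ...]
9672384985), np.float64(-0.08321603926545441), np.float64(2.6570874623287977), np.float64(0.7526341344337825)], [np.float64(-108.80640340472733), np.float64(4.084852802060942), np.float64(935.408093236254)], [np.float64(2.9735005944240056), np.float64(-0.12456189151396257), np.float64(-3.138150674293004)])
([np.float64(2.5295977669135064), np.float64(-0.08057809560863963), np.float64(0.19633782462561783), np.float64(-0.24157881280665117), np.float64(2.657068228361646), np.float64(0.7269835785625932)], [np.float64(-115.05617510408561), np.float64(6.486956760273589), np.float64(968.7012183857162)], [np.float64(2.83977361637917), np.float64(-0.22273424089609484), np.float64(-3.11058866082662)])
```

Call:
servo_tool(
  series=[
    [1, -0.65, -0.35, -0.9, 0],
    [1, -0.65, -0.35, -0.9, 0],
    [1, -0.65, -0.35, -0.9, 0],
    [1, -0.3, -0.1, -1, 0],
    [1, -0.2, 0, -1, 0],
    [1, 0, 0, -1, 0],
  ],
)

```text
time: 8.52
tool_pos: [38.3, -94.7, 952.2]
tcp_rot: [2.721, -0.302, -3.079]
contact_force: [-0.9, 0.7, 1.0]
grip_width: 91.5
```

```bash
python3 -c "
from h import *
st()"
```

```text
t 8.53 q [ 2.53  -0.377  0.348 -0.326  2.657  0.633] tcp [ 38.311 -94.671 952.2  ] 
rpy [ 2.721 -0.302 -3.079] z [-0.297  0.39  -0.871] y [0.064 0.919 0.39 ] grasp [ -8.934 -32.504 813.463] F [-0.895  0.69   0.955] w 91.45518376679418
```

Call:
servo_tool(
  series=[
    [1, 0, 0.1, -1, 0],
    [1, 0, 0.1, -1, 0],
    [1, 0, 0.1, -1, 0],
    [1, 0, 0.1, -1, 0],
    [1, 0, 0.1, -1, 0],
    [1, 0, 0.1, -1, 0],
  ],
)

```text
time: 9.28
tool_pos: [92.3, -125.2, 958.7]
tcp_rot: [2.58, -0.383, -3.034]
contact_force: [-0.5, 0.3, -0.7]
grip_width: 91.7
```

```bash
python3 -c "
from h import *
st()"
```

```text
t 9.28 q [ 2.53  -0.409  0.213 -0.425  2.657  0.517] tcp [  92.335 -125.187  958.683] 
rpy [ 2.58  -0.383 -3.034] z [-0.372  0.495 -0.785] y [0.107 0.863 0.494] grasp [ 33.137 -46.311 833.708] F [-0.494  0.341 -0.726] w 91.66547968712268
```

```bash
cat > fk.py <<'E'
from h import *
from scipy.optimize import least_squares
def T(x,y,z):
    A=np.eye(4);A[:3,3]=[x,y,z];return A
def Rm(ax,a):
    A=np.eye(4);A[:3,:3]=Ro.from_euler(ax,a).as_matrix();return A
def chain(P,q):
    h,a1,L1,e,L2,k5,lat,x6,d6,o6=P
    o=[Rm('z',q[0])@T(0,0,h)]
    o.append(o[-1]@Rm('y',q[1])@T(a1,0,L1))
    o.append(o[-1]@Rm('y',q[2])@T(e,0,L2)@Rm('z',q[3]))
    o.append(o[-1]@T(k5,lat,0)@Rm('y',q[4]))
    o.append(o[-1]@T(x6,0,d6)@Rm('z',q[5]+o6))
    return o
def fk(P,q): return chain(P,q)[-1]
def data():
    return [eval(l,{"np":np}) for l in open("log.txt")]
def fit():
    D=data()
    def r(P):
        out=[]
        for q,p,e in D:
            A=fk(P,q); out+=list(A[:3,3]-p); R=Ro.from_euler('xyz',e).as_matrix()
            out+=list(300*(Ro.from_matrix(A[:3,:3].T@R)).as_rotvec())
        # weak prior
        return np.r_[out, 0.002*(P[:9]-[180,0,480,0,380,0,76,0,120])]
    best=None
    for o6 in [0,np.pi/2,np.pi,-np.pi/2]:
        s=least_squares(r,[180,0,480,0,380,0,76,0,120,o6])
        if best is None or s.cost<best.cost: best=s
    return best,r
if __name__=="__main__":
    s,r=fit(); print(s.x, s.cost); print(r(s.x)[:-9].reshape(-1,6)); np.save("P.npy",s.x)
E
python3 fk.py
```

```text
[168.234  -1.993 508.07   40.707 379.255   9.719  76.177  -2.929  83.479
  -4.712] 40.094029917125155
[[-0.447 -0.159  0.063 -0.    -0.     0.   ]
 [-0.647 -0.068 -0.61   0.    -0.     0.   ]
 [ 0.344  0.123  0.71   0.    -0.001 -0.   ]
 [-1.987  2.921  0.861  0.    -0.     0.   ]
 [-1.016  1.829  2.255 -0.     0.     0.   ]
 [ 3.285 -3.719  2.688  0.    -0.     0.   ]
 [ 0.448 -1.344 -0.362  0.     0.     0.   ]
 [-2.628  0.712 -2.057  0.     0.     0.   ]
 [-1.164  0.487 -2.429  0.     0.     0.   ]
 [ 0.668  1.006 -1.118  0.     0.     0.   ]]
```

```bash
python3 - <<'E'
s=open("fk.py").read()
s=s.replace("lat,x6,d6,o6=P","lat,x6,d6,o6,lat1,y6,a0=P").replace("T(e,0,L2)","T(e,lat1,L2)").replace("T(x6,0,d6)","T(x6,y6,d6)").replace("T(0,0,h)","T(a0,0,h)")
s=s.replace("76,0,120])]","76,0,120]),0.002*P[10:]]").replace("76,0,120,o6]","76,0,120,o6,0,0,0]").replace("0.002*(P[:9]","0.0005*(P[:9]").replace("[:-9]","[:-12]")
open("fk.py","w").write(s)
E
python3 fk.py
```

```text
[222.877   0.    506.201  46.5   379.599   0.001   4.501  -0.004 140.057
  -4.712  76.368  -4.469  -0.003] 0.012985950465493591
[[-0.    -0.     0.    -0.    -0.     0.   ]
 [-0.    -0.     0.     0.    -0.     0.   ]
 [-0.     0.     0.     0.    -0.001 -0.   ]
 [-0.001  0.001 -0.     0.    -0.     0.   ]
 [-0.     0.001  0.    -0.     0.     0.   ]
 [ 0.002 -0.002  0.001  0.    -0.     0.   ]
 [ 0.    -0.001 -0.     0.     0.     0.   ]
 [-0.001  0.    -0.001  0.     0.     0.   ]
 [-0.     0.    -0.     0.     0.     0.   ]
 [ 0.001  0.     0.001  0.     0.     0.   ]]
```

```bash
cat > plan.py <<'E'
from fk import *
P=np.load("P.npy")
lo=np.array([-2.53,-.77,.04,-1,.28,-3.11]);hi=np.array([2.53,2.02,2.7,4.14,2.66,3.11])
vm=.7*np.array([2.57,2.57,3.14,3.14,3.14,3.14])/8
def ik(q0,p,R,reg=0.01):
    def r(q):
        A=fk(P,q); return np.r_[A[:3,3]-p,300*Ro.from_matrix(A[:3,:3].T@R).as_rotvec(),reg*(q-q0)]
    s=least_squares(r,np.clip(q0,lo+1e-6,hi-1e-6),bounds=(lo,hi)); e=r(s.x)
    return s.x,np.linalg.norm(e[:3]),np.linalg.norm(e[3:6])/300
def path(q,p,R,wps,step=45,verbose=True):
    """wps: list of (pos, spin_deg_total)"""
    for w,spin in wps:
        w=np.array(w,float); n=max(int(np.ceil(np.linalg.norm(w-p)/step)),int(np.ceil(abs(spin)/10)),1)
        p0,R0=p,R;mx=0
        for i in range(1,n+1):
            p=p0+(w-p0)*i/n; R=R0@Ro.from_euler('z',spin*i/n,degrees=True).as_matrix()
            q2,ep,er=ik(q,p,R); mx=max(mx,np.max(abs(q2-q)/vm)); q=q2
            if ep>1 or er>.01: print("  MISS",p,ep,er,q)
        print("->",w,"n",n,"q",q,"maxspeedratio",round(mx,2), "tool-frame d/n/50:",(R0.T@(w-p0))/n/50)
    return q,p,R
E
python3 - <<'E'
from plan import *
o,p,R,g=st(False)
# choose spin
zc=R[:,2]; yt=np.cross(zc,[0,0,1]);yt/=np.linalg.norm(yt)
for s in (1,-1):
    y=yt*s; ang=np.degrees(np.arctan2(-(R[:,0]@y), R[:,1]@y)); print("spin",ang,y)
print(R)
q=np.array(o["joint_positions"])
u=-R[:,2]
for name,gp in [("barrel",(541,-268,55)),("above",(541,-268,180)),("front",(640,108,61)),("home",(541,113,61))]:
    w=np.array(gp)+u*159.2; print(name,w)
wps=[((-290,110,800),0),((-150,340,700),0),((150,370,650),0),((380,100,600),0),(np.array((541,-268,180))+u*159.2,0)]
q,p,R=path(q,p,R,wps)
E
```

```text
t 9.28 q [ 2.53  -0.409  0.213 -0.425  2.657  0.517] tcp [  92.335 -125.187  958.683] 
rpy [ 2.58  -0.383 -3.034] z [-0.372  0.495 -0.785] y [0.107 0.863 0.494] grasp [ 33.137 -46.311 833.708] F [-0.494  0.341 -0.726] w 91.66547968712268
spin 52.90251850458235 [ 0.8  0.6 -0. ]
spin -127.09748149541764 [-0.8 -0.6  0. ]
[[-0.922  0.107 -0.372]
 [-0.1    0.863  0.495]
 [ 0.374  0.494 -0.785]]
barrel [ 600.198 -346.876  179.975]
above [ 600.198 -346.876  304.975]
front [699.198  29.124 185.975]
home [600.198  34.124 185.975]
  MISS [-255.242   88.619  814.426] 6.633256481627002 0.004675064764352598 [ 0.293 -0.77   1.099  1.484  2.522  0.103]
  MISS [-290.  110.  800.] 34.4126208767992 0.02242566284613618 [ 0.16  -0.77   1.014  1.742  2.574  0.26 ]
-> [-290.  110.  800.] n 11 q [ 0.16  -0.77   1.014  1.742  2.574  0.26 ] maxspeedratio 2.54 tool-frame d/n/50: [0.49  0.152 0.697]
  MISS [-270.     142.857  785.714] 43.043047416042135 0.023182792176702254 [ 0.031 -0.77   1.064  1.801  2.618  0.182]
  MISS [-250.     175.714  771.429] 53.99757531574384 0.014856923600475731 [-0.105 -0.77   1.1
[... 3638 characters left out ...]
395.752] 590.1663380502582 0.6729932678967003 [-2.53  -0.77   0.04   3.199  2.66  -0.994]
  MISS [ 549.383 -243.751  373.058] 629.4841700419237 0.7038274631350202 [-2.53  -0.77   0.04   3.13   2.66  -1.052]
  MISS [ 566.321 -278.126  350.364] 669.2085428786442 0.733375788853203 [-2.53  -0.77   0.04   3.064  2.66  -1.108]
  MISS [ 583.259 -312.501  327.67 ] 709.3700430152821 0.7609339300417831 [-2.53  -0.77   0.04   3.003  2.656 -1.159]
  MISS [ 600.198 -346.876  304.975] 749.8485391555676 0.7873828596531697 [-2.53  -0.77   0.04   2.945  2.652 -1.207]
-> [ 600.198 -346.876  304.975] n 13 q [-2.53  -0.77   0.04   2.945  2.652 -1.207] maxspeedratio 0.55 tool-frame d/n/50: [-0.413 -0.781 -0.11 ]
```

```bash
cat >> plan.py <<'E'
def ikj(q0,q1,rho,z,R):
    def r(x):
        q=np.r_[q1,x];A=fk(P,q);p=A[:3,3]
        return np.r_[p[0]*np.cos(q1)+p[1]*np.sin(q1)-rho,p[2]-z,300*Ro.from_matrix(A[:3,:3].T@R).as_rotvec(),0.01*(x-q0[1:])]
    s=least_squares(r,np.clip(q0[1:],lo[1:]+1e-6,hi[1:]-1e-6),bounds=(lo[1:],hi[1:]))
    q=np.r_[q1,s.x]; e=r(s.x)[:5]; return q,np.linalg.norm(e)
E
python3 - <<'E'
from plan import *
o,p,R,g=st(False)
q=np.array(o["joint_positions"]); u=-R[:,2]
rho=p[0]*np.cos(q[0])+p[1]*np.sin(q[0]);print("rho",rho)
path_=[]
for q1,rh,z in [(2.53,-80,940),(2.53,0,900),(2.53,80,850),(2.53,160,800),(2.53,230,760),(2.3,300,720),(2,300,700),(1.7,300,700),(1.4,300,700),(1.1,300,700),(.8,300,680),(.5,330,650),(.2,380,620),(-.1,450,580),(-.4,550,480),(-.5,600,380)]:
    q,e=ikj(q,q1,rh,z,R); print(q1,rh,z,"q",q,"e",round(e,2),"tcp",fk(P,q)[:3,3])
for name,gp in [("barrelhi",(541,-268,180)),("barrel",(541,-268,55)),("front",(660,108,65)),("home",(541,113,61))]:
  for sp in (52.9,-127.1):
    q2,a,b=ik(q,np.array(gp)+u*159.2,R@Ro.from_euler('z',sp,degrees=True).as_matrix()); print(name,sp,q2,a,b)
    for T_ in chain(P,q2): print("    ",T_[:3,3].round(0))
E
```

```text
t 9.28 q [ 2.53  -0.409  0.213 -0.425  2.657  0.517] tcp [  92.335 -125.187  958.683] 
rpy [ 2.58  -0.383 -3.034] z [-0.372  0.495 -0.785] y [0.107 0.863 0.494] grasp [ 33.137 -46.311 833.708] F [-0.494  0.341 -0.726] w 91.66547968712268
rho -147.4751560078039
2.53 -80 940 q [ 2.53  -0.473  0.529 -0.295  2.419  0.674] e 0.0 tcp [ 37.085 -86.45  940.   ]
2.53 0 900 q [ 2.53  -0.51   0.833 -0.234  2.162  0.766] e 0.0 tcp [-28.414 -40.517 900.   ]
2.53 80 850 q [ 2.53  -0.508  1.077 -0.206  1.922  0.826] e 0.0 tcp [-93.913   5.416 850.   ]
2.53 160 800 q [ 2.53  -0.461  1.252 -0.195  1.704  0.872] e 0.0 tcp [-159.412   51.35   800.   ]
2.53 230 760 q [ 2.53  -0.387  1.351 -0.193  1.535  0.905] e 0.0 tcp [-216.724   91.542  760.   ]
2.3 300 720 q [ 2.3   -0.298  1.419 -0.054  1.355  0.726] e 0.0 tcp [-251.338  177.737  720.   ]
2 300 700 q [ 2.    -0.306  1.479  0.137  1.315  0.443] e 0.0 tcp [-211.117  233.306  700.   ]
1.7 300 700 q [ 1.7   -0.289  1.468  0.316  1.37   0.165] e 0.0 tcp [-156.764  282.154  700.   ]
1.4 300 700 q [ 1.4   -0.258  1.449  0.47   1.467 -0.099] e 0.0 tcp [-86
[... 1699 characters left out ...]
[429. -65. 484.]
     [771. -40. 300.]
     [773. -36. 302.]
     [719.  29. 190.]
front -127.1 [-0.114  1.39   0.04   0.858  2.32  -3.11 ] 107.89587075624853 0.5027860511384242
     [ -0.   0. 223.]
     [495. -56. 314.]
     [883. -24. 322.]
     [883. -21. 325.]
     [808.  63. 242.]
home 52.9 [-0.171  0.834  1.388  0.442  1.453 -0.989] 2.1549810612669186e-07 1.3525696489283268e-09
     [ -0.   0. 223.]
     [369. -64. 563.]
     [652. -35. 296.]
     [654. -31. 297.]
     [600.  34. 186.]
home -127.1 [ 0.012  0.836  1.206  0.305  1.485 -3.11 ] 107.9663248068342 0.8166421759968925
     [ -0.  -0. 223.]
     [376.   5. 562.]
     [692.  85. 348.]
     [692.  89. 350.]
     [642. 126. 224.]
```

```bash
cat > rows.py <<'E'
from plan import *
import sys
def rows(p,R,wps,n):
    for w,k in zip(wps,n):
        d=R.T@(np.array(w,float)-p)/50/k; print(k,"x",d.round(2).tolist(), "max",abs(d).max().round(2),"mm/row",round(np.linalg.norm(d)*50,1)); p=p+R@(d.round(2)*50*k)
E
python3 - <<'E'
from rows import *
o,p,R,g=st(False)
W=[(37,-86,940),(-28,-40,900),(-94,5,850),(-159,51,800),(-217,92,760),(-251,178,720),(-211,233,700),(-157,282,700),(-86,319,700),(-1,337,700),(93,328,680),(212,301,650),(342,227,620),(462,95,580),(553,-104,480),(600,-347,305)]
rows(p,R,W,[2,2,2,2,2,2,2,2,2,2,2,3,3,4,5,7])
E
```

```text
t 9.28 q [ 2.53  -0.409  0.213 -0.425  2.657  0.517] tcp [  92.335 -125.187  958.683] 
rpy [ 2.58  -0.383 -3.034] z [-0.372  0.495 -0.785] y [0.107 0.863 0.494] grasp [ 33.137 -46.311 833.708] F [-0.494  0.341 -0.726] w 91.66547968712268
2 x [0.4, 0.19, 0.55] max 0.55 mm/row 35.2
2 x [0.41, 0.13, 0.78] max 0.78 mm/row 44.4
2 x [0.37, 0.07, 0.86] max 0.86 mm/row 47.0
2 x [0.37, 0.08, 0.86] max 0.86 mm/row 47.1
2 x [0.34, 0.09, 0.74] max 0.74 mm/row 40.9
2 x [0.08, 0.51, 0.86] max 0.86 mm/row 50.3
2 x [-0.5, 0.42, 0.28] max 0.5 mm/row 35.5
2 x [-0.54, 0.48, 0.05] max 0.54 mm/row 36.4
2 x [-0.7, 0.39, -0.09] max 0.7 mm/row 40.3
2 x [-0.8, 0.25, -0.22] max 0.8 mm/row 43.3
2 x [-0.93, -0.08, -0.24] max 0.93 mm/row 48.2
3 x [-0.79, -0.17, -0.23] max 0.79 mm/row 41.9
3 x [-0.82, -0.43, -0.41] max 0.82 mm/row 50.7
4 x [-0.56, -0.6, -0.39] max 0.6 mm/row 45.7
5 x [-0.41, -0.85, -0.22] max 0.85 mm/row 48.3
7 x [-0.24, -0.83, 0.0] max 0.83 mm/row 43.2
```

Call:
servo_tool(
  series=[
    [1, 0.4, 0.19, 0.55, 0],
    [1, 0.4, 0.19, 0.55, 0],
    [1, 0.41, 0.13, 0.78, 0],
    [1, 0.41, 0.13, 0.78, 0],
    [1, 0.37, 0.07, 0.86, 0],
    [1, 0.37, 0.07, 0.86, 0],
    [1, 0.37, 0.08, 0.86, 0],
    [1, 0.37, 0.08, 0.86, 0],
    [1, 0.34, 0.09, 0.74, 0],
    [1, 0.34, 0.09, 0.74, 0],
  ],
)

```text
time: 10.52
tool_pos: [-218.1, 92.9, 757.9]
tcp_rot: [2.581, -0.381, -3.034]
contact_force: [0.1, -0.0, 0.1]
grip_width: 91.9
```

Run:
```python
from rows import *
o,p,R,g=st(False)
W=[(-251,178,720),(-211,233,700),(-157,282,700),(-86,319,700),(-1,337,700),(93,328,680),(212,301,650)]
rows(p,R,W,[2,2,2,2,2,2,3])
```

```text
t 10.53 q [ 2.528 -0.385  1.356 -0.192  1.53   0.904] tcp [-218.085   92.88   757.927] 
rpy [ 2.581 -0.381 -3.034] z [-0.371  0.495 -0.786] y [0.105 0.863 0.493] grasp [-277.092  171.61   632.77 ] F [ 0.144 -0.037  0.138] w 91.87908846891698
2 x [0.08, 0.51, 0.84] max 0.84 mm/row 49.4
2 x [-0.5, 0.42, 0.28] max 0.5 mm/row 35.6
2 x [-0.55, 0.48, 0.04] max 0.55 mm/row 36.6
2 x [-0.69, 0.4, -0.08] max 0.69 mm/row 40.0
2 x [-0.8, 0.24, -0.22] max 0.8 mm/row 43.4
2 x [-0.94, -0.08, -0.24] max 0.94 mm/row 48.4
3 x [-0.79, -0.17, -0.22] max 0.79 mm/row 41.7
```

Tracks as planned.

Call:
servo_tool(
  series=[
    [1, 0.08, 0.51, 0.84, 0],
    [1, 0.08, 0.51, 0.84, 0],
    [1, -0.5, 0.42, 0.28, 0],
    [1, -0.5, 0.42, 0.28, 0],
    [1, -0.55, 0.48, 0.04, 0],
    [1, -0.55, 0.48, 0.04, 0],
    [1, -0.69, 0.4, -0.08, 0],
    [1, -0.69, 0.4, -0.08, 0],
    [1, -0.8, 0.24, -0.22, 0],
    [1, -0.8, 0.24, -0.22, 0],
    [1, -0.94, -0.08, -0.24, 0],
    [1, -0.94, -0.08, -0.24, 0],
    [1, -0.79, -0.17, -0.22, 0],
    [1, -0.79, -0.17, -0.22, 0],
    [1, -0.79, -0.17, -0.22, 0],
  ],
)

```text
time: 12.4
tool_pos: [214.4, 299.7, 649.2]
tcp_rot: [2.582, -0.381, -3.035]
contact_force: [0.3, 1.2, 0.1]
grip_width: 91.7
```

Run:
```python
from rows import *
o,p,R,g=st(False)
W=[(342,227,620),(462,95,580),(553,-104,480),(600,-347,340)]
rows(p,R,W,[3,4,5,6])
yt=np.cross(R[:,2],[0,0,1]);yt/=np.linalg.norm(yt)
print("spin",np.degrees(np.arctan2(-(R[:,0]@yt), R[:,1]@yt)))
path(np.array(o["joint_positions"]),p,R,[(w,0) for w in W])
```

```text
t 12.4 q [ 0.495 -0.074  1.44   0.683  1.823 -0.912] tcp [214.427 299.731 649.168] 
rpy [ 2.582 -0.381 -3.035] z [-0.37   0.494 -0.786] y [0.106 0.864 0.493] grasp [155.476 378.424 523.961] F [0.266 1.223 0.113] w 91.65092962820184
3 x [-0.81, -0.42, -0.4] max 0.81 mm/row 49.9
4 x [-0.56, -0.61, -0.39] max 0.61 mm/row 45.8
5 x [-0.41, -0.84, -0.22] max 0.84 mm/row 48.1
6 x [-0.24, -0.92, -0.09] max 0.92 mm/row 47.5
spin 52.942243624831825
-> [342. 227. 620.] n 4 q [ 0.2    0.069  1.374  0.642  1.942 -1.202] maxspeedratio 0.38 tool-frame d/n/50: [-0.607 -0.318 -0.301]
-> [462.  95. 580.] n 5 q [-0.099  0.254  1.255  0.54   2.055 -1.513] maxspeedratio 0.31 tool-frame d/n/50: [-0.45  -0.484 -0.313]
-> [ 553. -104.  480.] n 6 q [-0.401  0.515  1.127  0.361  2.068 -1.887] maxspeedratio 0.28 tool-frame d/n/50: [-0.338 -0.705 -0.178]
-> [ 600. -347.  340.] n 7 q [-0.667  0.902  0.775  0.186  2.106 -2.192] maxspeedratio 0.31 tool-frame d/n/50: [-0.204 -0.783 -0.078]
```

Call:
servo_tool(
  series=[
    [1, -0.81, -0.42, -0.4, 0],
    [1, -0.81, -0.42, -0.4, 0],
    [1, -0.81, -0.42, -0.4, 0],
    [1, -0.56, -0.61, -0.39, 0],
    [1, -0.56, -0.61, -0.39, 0],
    [1, -0.56, -0.61, -0.39, 0],
    [1, -0.56, -0.61, -0.39, 0],
    [1, -0.41, -0.84, -0.22, 0],
    [1, -0.41, -0.84, -0.22, 0],
    [1, -0.41, -0.84, -0.22, 0],
    [1, -0.41, -0.84, -0.22, 0],
    [1, -0.41, -0.84, -0.22, 0],
    [1, -0.24, -0.92, -0.09, 0],
    [1, -0.24, -0.92, -0.09, 0],
    [1, -0.24, -0.92, -0.09, 0],
    [1, -0.24, -0.92, -0.09, 0],
    [1, -0.24, -0.92, -0.09, 0],
  ],
)

```text
time: 14.52
tool_pos: [592.2, -307.9, 362.1]
tcp_rot: [2.582, -0.382, -3.034]
contact_force: [-0.2, 0.2, -0.8]
grip_width: 92.0
```

Call:
servo_tool(
  series=[
    [1, 0, 0, 0, 0.098],
    [1, 0, 0, 0, 0.098],
    [1, 0, 0, 0, 0.098],
    [1, 0, 0, 0, 0.098],
    [1, 0, 0, 0, 0.098],
    [1, 0, 0, 0, 0.098],
  ],
)

```text
time: 15.28
tool_pos: [592.1, -306.6, 362.8]
tcp_rot: [-3.137, -0.666, 2.208]
contact_force: [-0.5, -0.2, 0.9]
grip_width: 91.8
```

Run:
```python
from rows import *
import cv2
o,p,R,g=st(False)
for c,ls in [("wrist",["barrel","plug"]),("scene",["barrel","nest","mouth"]),("top",["barrel","nest","mouth"])]:
    M=bot.camera_model(c);T_=np.array(M["world_from_camera"])
    im=bot.capture(c); cv2.imwrite(f"pics/{c}1.png",im[:,:,::-1])
    for l in ls:
        for d in bot.pinpoint(c,l)[:2]: print(c,l,round(d["p"],2),(T_@np.r_[d["point"],1])[:3])
    if c!="scene" or 1:
        for d in bot.outline_of(c,"barrel")[:1]:
            np.save(f"mask_{c}.npy",d["mask"]); ys,xs=np.nonzero(d["mask"]); print("mask",d["p"],xs.min(),xs.max(),ys.min(),ys.max())
    if c=="wrist": np.save("wT.npy",T_); print(M["mtx"])
print(bot.get_obs()["time"])
```

```text
t 15.28 q [-0.631  0.823  0.875  0.207  2.08  -1.228] tcp [ 592.144 -306.574  362.769] 
rpy [-3.137 -0.666  2.208] z [-0.372  0.494 -0.786] y [ 0.802  0.597 -0.004] grasp [ 532.987 -227.914  237.638] F [-0.49  -0.153  0.884] w 91.83895307744706
wrist barrel 0.97 [ 539.985 -266.418   -2.472]
wrist barrel 0.49 [467.638 233.926   0.337]
wrist plug 0.86 [ 525.131 -105.407    1.351]
wrist plug 0.24 [574.044 114.068  24.191]
[[309.707   0.    314.623]
 [  0.    309.707 199.544]
 [  0.      0.      1.   ]]
scene barrel 0.61 [ 542.767 -265.778    3.64 ]
scene nest 0.75 [542.041 110.539   7.713]
scene nest 0.42 [573.951 111.754  17.741]
scene mouth 0.61 [572.677 112.532  19.326]
mask 0.7 267 278 186 214
top barrel 0.48 [ 542.884 -269.408   -4.837]
top barrel 0.27 [763.806 -98.596   1.969]
top nest 0.73 [545.159 114.194   8.392]
top mouth 0.84 [578.582 113.63   19.926]
mask 0.58 381 393 224 232
15.975
```

View pics/wrist1.png

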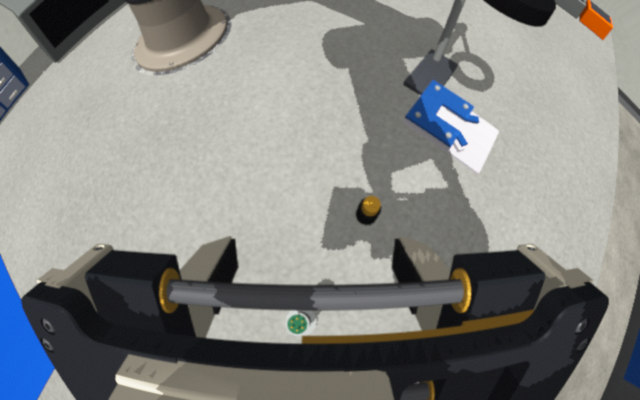

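The wrist view shows the barrel's green top at (298,324), the plug at (370,207) and the stand with its slot at (455,125).

```bash
cat > cam.py <<'E'
import numpy as np
def ray(T,K,u,v,fish):
    x=(u-K[0][2])/K[0][0]; y=(v-K[1][2])/K[1][1]
    if fish:
        r=np.hypot(x,y); d=np.array([np.sin(r)*x/r,np.sin(r)*y/r,np.cos(r)])
    else: d=np.array([x,y,1.0])
    d=np.array([d[0],-d[1],-d[2]]); return T[:3,3],T[:3,:3]@d
def atz(T,K,u,v,z,fish):
    o,d=ray(T,K,u,v,fish); return o+d*(z-o[2])/d[2]
E
python3 - <<'E'
from plan import *; from cam import *; import cv2
for c,roi in [("wrist",(280,300,320,345)),("scene",(260,180,285,215)),("top",(375,218,400,238))]:
    M=bot.camera_model(c);T_=np.array(M["world_from_camera"])
    im=cv2.imread(f"pics/{c}1.png").astype(int); x0,y0,x1,y1=roi; s=im[y0:y1,x0:x1]
    m=(s[...,1]-s[...,2]>10)&(s[...,1]-s[...,0]>5); ys,xs=np.nonzero(m)
    if len(xs)==0: print(c,"none"); continue
    u,v=xs.mean()+x0,ys.mean()+y0; print(c,len(xs),u,v,atz(T_,M["mtx"],u,v,85,c=="wrist"))
# stand corners: zoom
im=cv2.imread("pics/wrist1.png")[70:180,390:510]; cv2.imwrite("pics/z4.png",cv2.resize(im,None,fx=5.5,fy=5.4,interpolation=cv2.INTER_CUBIC))
im=cv2.imread("pics/scene1.png")[225:290,345:455]; cv2.imwrite("pics/z5.png",cv2.resize(im,None,fx=7,fy=7,interpolation=cv2.INTER_CUBIC))
E
```

```text
wrist 349 296.9025787965616 323.89398280802294 [ 541.307 -266.111   85.   ]
scene 14 270.35714285714283 188.14285714285714 [ 539.821 -265.737   85.   ]
top 38 390.2894736842105 227.81578947368422 [ 540.148 -266.133   85.   ]
```

View pics/z4.png

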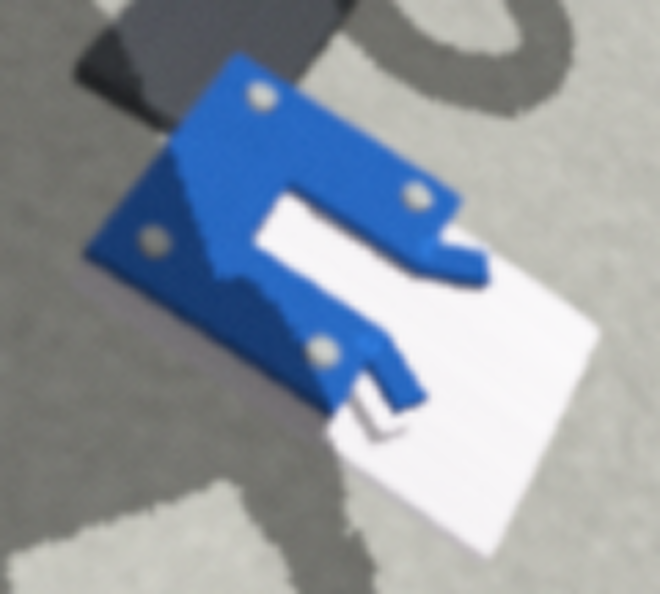

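View pics/z5.png

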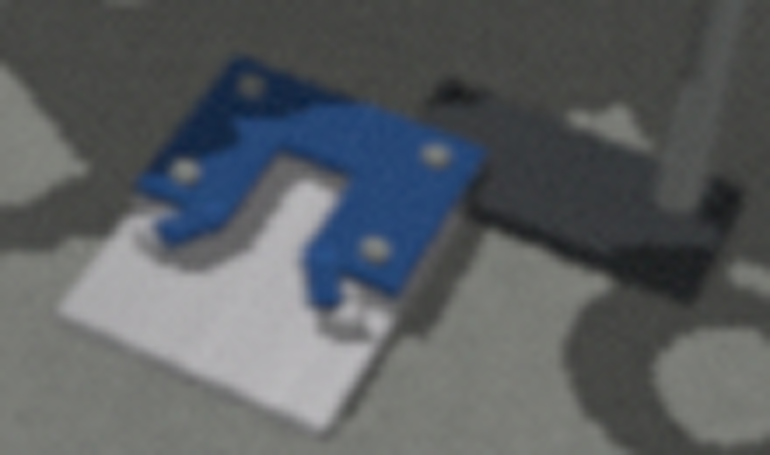

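Run:
```python
from plan import *; from cam import *
def run(c,T_,off,sc,pts):
    M=bot.camera_model(c); L=[];W=[]
    for (u,v),l,z in pts:
        w=atz(T_,M["mtx"],(u+.5)/sc[0]-.5+off[0],(v+.5)/sc[1]-.5+off[1],z,c=="wrist"); L.append(l);W.append(w[:2])
    L=np.array(L,float);W=np.array(W)
    f=lambda x:((np.array([[np.cos(x[2]),-np.sin(x[2])],[np.sin(x[2]),np.cos(x[2])]])@L.T).T+x[:2]-W).ravel()
    s=least_squares(f,[541,113,3.14]); print(c,s.x,"\n",f(s.x).reshape(-1,2).round(1).tolist())
run("wrist",np.load("wT.npy"),(390,70),(5.5,5.4),[((238,55),(50,-52),20),((88,255),(50,52),20),((462,200),(-35,-52),20),((330,412),(-35,52),20),((600,330),(-95,-52),6),((490,555),(-95,52),6),((285,192),(12.5,-15),20),((255,240),(12.5,15),20)])
T_=np.array(bot.camera_model("scene")["world_from_camera"])
run("scene",T_,(345,225),(7,7),[((487,150),(50,-52),20),((240,58),(50,52),20),((137,188),(-35,52),20),((400,295),(-35,-52),20),((60,312),(-95,52),6),((325,432),(-95,-52),6)])
```

```text
wrist [542.218 111.715   3.131] 
 [[-1.2, -1.1], [-1.4, 0.3], [0.1, 0.4], [2.8, 0.4], [-0.6, -0.9], [0.5, -1.3], [0.2, 4.2], [-0.4, -2.0]]
scene [540.854 114.661   3.122] 
 [[0.7, 1.1], [-0.5, -1.3], [-1.2, -0.3], [-0.4, -0.2], [1.1, 0.1], [0.2, 0.6]]
```

Run:
```python
from rows import *
o,p,R,g=st()
u=-R[:,2]*159.2
W=[np.array(x)+u for x in [(540.6,-266,170),(540.6,-266,56)]]
rows(p,R,W,[3,4])
path(np.array(o["joint_positions"]),p,R,[(w,0) for w in W])
```

```text
t 15.97 q [-0.631  0.822  0.874  0.208  2.08  -1.233] tcp [ 592.091 -306.444  363.404] 
rpy [-3.142 -0.666  2.215] z [-0.371  0.494 -0.786] y [ 0.8  0.6 -0. ] grasp [ 533.031 -227.771  238.236] F [-0.011 -0.961 -0.026] w 92.09120821102151
3 x [-0.47, -0.11, 0.21] max 0.47 mm/row 26.2
4 x [-0.35, -0.0, 0.45] max 0.45 mm/row 28.5
-> [ 599.66  -344.673  295.168] n 2 q [-0.665  0.928  0.842  0.178  2.014 -1.286] maxspeedratio 0.24 tool-frame d/n/50: [-0.698 -0.169  0.319]
-> [ 599.66  -344.673  181.168] n 3 q [-0.665  1.037  0.929  0.166  1.821 -1.322] maxspeedratio 0.25 tool-frame d/n/50: [-0.47   0.     0.598]
```

Call:
servo_tool(
  series=[
    [1, -0.47, -0.11, 0.21, 0],
    [1, -0.47, -0.11, 0.21, 0],
    [1, -0.47, -0.11, 0.21, 0],
    [1, 0, 0, 0, 0],
  ],
)

```text
time: 16.48
tool_pos: [599.9, -346.5, 290.5]
tcp_rot: [-3.139, -0.672, 2.211]
contact_force: [0.7, 0.2, -0.4]
grip_width: 92.0
```

Call:
servo_tool(
  series=[
    [1, -0.35, 0, 0.45, 0],
    [1, -0.35, 0, 0.45, 0],
    [1, -0.35, 0, 0.45, 0],
    [1, -0.35, 0, 0.45, 0],
    [1, 0, 0, 0, 0],
  ],
)

```text
time: 17.1
tool_pos: [599.6, -344.2, 178.8]
tcp_rot: [-3.14, -0.671, 2.213]
contact_force: [0.4, -0.1, -0.5]
grip_width: 91.8
```

Run:
```python
from rows import *; import cv2
o,p,R,g=st()
for c in ("wrist","scene"): cv2.imwrite(f"pics/{c}2.png",bot.capture(c)[:,:,::-1])
im=cv2.imread("pics/scene2.png")[120:290,190:370]; cv2.imwrite("pics/z6.png",cv2.resize(im,None,fx=3.5,fy=3.5,interpolation=cv2.INTER_CUBIC))
```

```text
t 17.1 q [-0.665  1.041  0.929  0.166  1.822 -1.321] tcp [ 599.616 -344.228  178.828] 
rpy [-3.14  -0.671  2.213] z [-0.374  0.497 -0.783] y [ 0.8    0.6   -0.001] grasp [ 540.094 -265.183   54.114] F [ 0.386 -0.096 -0.489] w 91.7966226265399
```

View pics/wrist2.png

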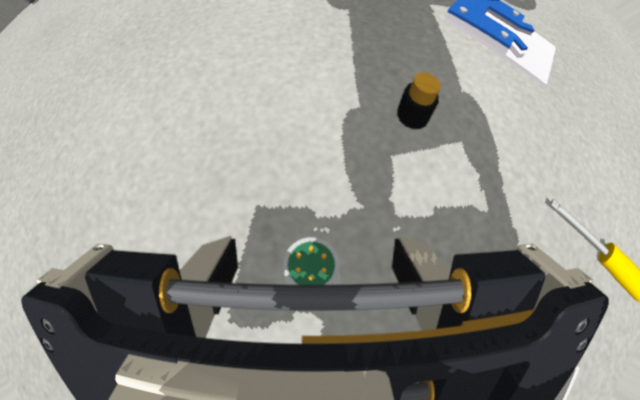

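View pics/z6.png

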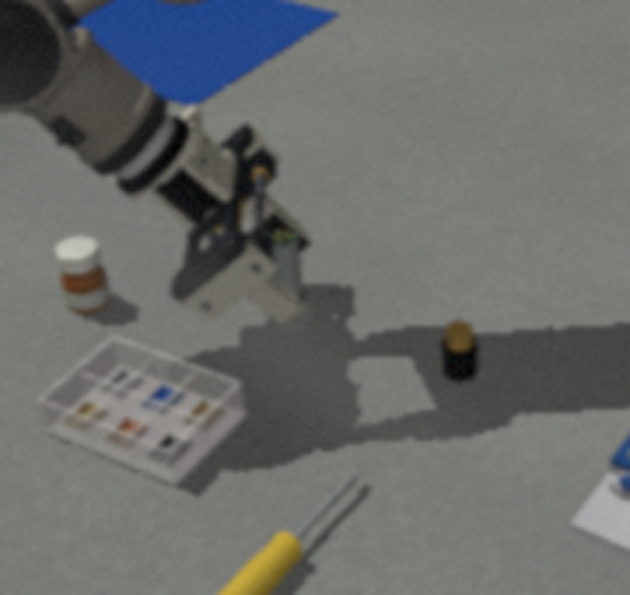

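The barrel top sits between the pads at (311,262) and nothing else is near. Closing.

Call:
servo_tool(
  series=[
    [0, 0, 0, 0, 0],
    [0, 0, 0, 0, 0],
    [0, 0, 0, 0, 0],
    [0, 0, 0, 0, 0],
    [0, 0, 0, 0, 0],
    [0, 0, 0, 0, 0],
  ],
)

```text
time: 17.95
tool_pos: [600.1, -344.7, 181.0]
tcp_rot: [-3.141, -0.666, 2.214]
contact_force: [0.4, -0.5, -0.7]
grip_width: 36.4
```

```bash
python3 -c "
from rows import *
o,p,R,g=st()"
```

```text
t 17.95 q [-0.665  1.038  0.928  0.166  1.822 -1.321] tcp [ 600.067 -344.713  181.005] 
rpy [-3.141 -0.666  2.214] z [-0.371  0.494 -0.786] y [ 0.8  0.6 -0. ] grasp [ 541.005 -266.021   55.85 ] F [ 0.433 -0.525 -0.727] w 36.366398449819
```

Call:
servo_tool(
  series=[
    [0, 0, 0, 0, 0],
    [0, 0, 0, 0, 0],
    [0, 0, 0, 0, 0],
    [0, 0, 0, 0, 0],
  ],
)

```text
time: 18.45
tool_pos: [600.0, -344.7, 180.9]
tcp_rot: [-3.141, -0.666, 2.214]
contact_force: [-0.3, -0.1, -1.3]
grip_width: 23.4
```

Run:
```python
from rows import *
o,p,R,g=st()
# barrel axis ref = grasp x,y; now plan: lift to z+45, go to front of stand, at flange bottom 8
h=np.array([541.5,113.2]); yaw=3.127; sx=np.array([np.cos(yaw),np.sin(yaw)])
f=h-sx*100
print("front",f)
d=p-g
W=[g+[0,0,60],(680,-130,125),(f[0],f[1],116),(f[0],f[1],g[2]+12)]
W=[np.array(w)+d for w in W]
rows(p,R,W,[2,5,6,2])
path(np.array(o["joint_positions"]),p,R,[(w,0) for w in W])
```

```text
t 18.45 q [-0.665  1.038  0.928  0.166  1.822 -1.321] tcp [ 600.036 -344.747  180.941] 
rpy [-3.141 -0.666  2.214] z [-0.371  0.494 -0.786] y [ 0.8  0.6 -0. ] grasp [ 540.965 -266.069   55.781] F [-0.33  -0.115 -1.261] w 23.4411815817098
front [641.489 111.741]
2 x [0.37, -0.0, -0.47] max 0.47 mm/row 30.0
5 x [0.1, 0.77, 0.03] max 0.77 mm/row 38.9
6 x [0.55, 0.38, 0.47] max 0.55 mm/row 41.0
2 x [-0.29, 0.01, 0.38] max 0.38 mm/row 24.2
-> [ 600.036 -344.747  240.941] n 2 q [-0.665  0.976  0.892  0.171  1.918 -1.304] maxspeedratio 0.18 tool-frame d/n/50: [ 0.371 -0.    -0.472]
-> [ 739.072 -208.678  250.16 ] n 5 q [-0.429  1.139  0.505  0.344  2.076 -0.995] maxspeedratio 0.41 tool-frame d/n/50: [0.103 0.771 0.034]
-> [700.561  33.063 241.16 ] n 6 q [-0.15   0.936  0.978  0.454  1.721 -0.839] maxspeedratio 0.46 tool-frame d/n/50: [0.549 0.381 0.469]
-> [700.561  33.063 192.941] n 2 q [-0.15   0.988  1.007  0.45   1.649 -0.874] maxspeedratio 0.13 tool-frame d/n/50: [-0.298  0.     0.379]
```

Call:
servo_tool(
  series=[
    [0, 0.18, 0, -0.23, 0],
    [0, 0.37, 0, -0.47, 0],
    [0, 0.19, 0, -0.24, 0],
    [0, 0, 0, 0, 0],
  ],
)

```text
time: 18.95
tool_pos: [600.3, -344.7, 242.7]
tcp_rot: [3.141, -0.663, 2.215]
contact_force: [0.3, 0.8, -2.2]
grip_width: 23.4
```

Run:
```python
from rows import *; import cv2
o,p,R,g=st()
for c in ("wrist","scene"): cv2.imwrite(f"pics/{c}3.png",bot.capture(c)[:,:,::-1])
im=cv2.imread("pics/scene3.png")[150:250,220:340]; cv2.imwrite("pics/z7.png",cv2.resize(im,None,fx=5,fy=5,interpolation=cv2.INTER_CUBIC))
```

```text
t 18.95 q [-0.665  0.974  0.891  0.171  1.918 -1.304] tcp [ 600.316 -344.731  242.662] 
rpy [ 3.141 -0.663  2.215] z [-0.369  0.493 -0.788] y [0.8   0.6   0.001] grasp [ 541.586 -266.307  117.182] F [ 0.312  0.815 -2.151] w 23.379740625144045
```

View pics/z7.png

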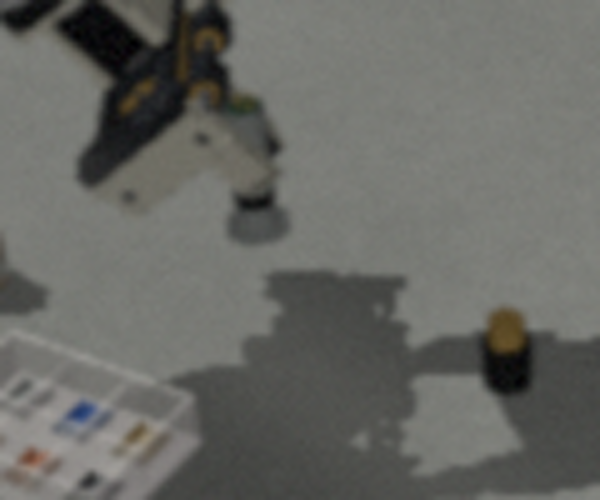

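View pics/wrist3.png

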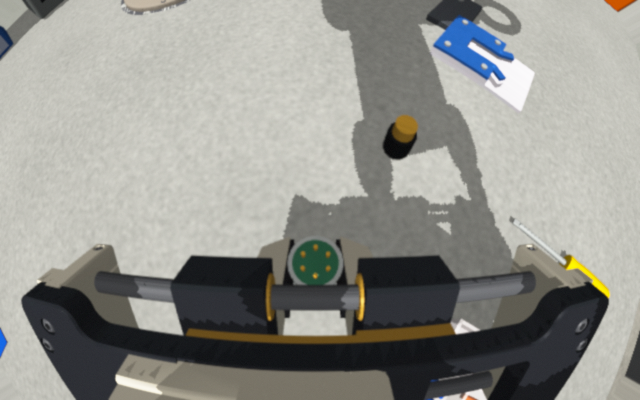

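The barrel is held and hangs upright, its flange at (258,222) in the crop. Next I carry it to the front of the stand, still lifted.

Call:
servo_tool(
  series=[
    [0, 0.05, 0.38, 0.02, 0],
    [0, 0.1, 0.77, 0.03, 0],
    [0, 0.1, 0.77, 0.03, 0],
    [0, 0.1, 0.77, 0.03, 0],
    [0, 0.1, 0.77, 0.03, 0],
    [0, 0.2, 0.6, 0.2, 0],
    [0, 0.53, 0.38, 0.45, 0],
    [0, 0.53, 0.38, 0.45, 0],
    [0, 0.53, 0.38, 0.45, 0],
    [0, 0.53, 0.38, 0.45, 0],
    [0, 0.53, 0.38, 0.45, 0],
    [0, 0.25, 0.18, 0.21, 0],
    [0, 0, 0, 0, 0],
  ],
)

```text
time: 20.68
tool_pos: [710.0, 22.0, 240.0]
tcp_rot: [-3.14, -0.667, 2.216]
contact_force: [0.4, -0.2, -1.5]
grip_width: 23.5
```

Run:
```python
from rows import *; import cv2
o,p,R,g=st()
for c in ("wrist","scene"):
    M=bot.camera_model(c);T_=np.array(M["world_from_camera"])
    if c=="wrist": np.save("wT4.npy",T_)
    cv2.imwrite(f"pics/{c}4.png",bot.capture(c)[:,:,::-1])
    for l in ("mouth","nest","barrel"):
        for d in bot.pinpoint(c,l)[:1]: print(c,l,round(d["p"],2),(T_@np.r_[d["point"],1])[:3])
im=cv2.imread("pics/scene4.png")[180:300,320:480]; cv2.imwrite("pics/z8.png",cv2.resize(im,None,fx=4.8,fy=4.8,interpolation=cv2.INTER_CUBIC))
```

```text
t 20.68 q [-0.162  0.959  0.933  0.449  1.749 -0.841] tcp [709.979  22.028 239.972] 
rpy [-3.14  -0.667  2.216] z [-0.373  0.493 -0.786] y [ 0.798  0.602 -0.001] grasp [650.619 100.572 114.864] F [ 0.43  -0.203 -1.509] w 23.47085794902725
wrist mouth 0.9 [574.692 111.704  21.986]
wrist nest 0.68 [541.344 111.55    2.823]
wrist barrel 0.78 [652.202 102.324  55.592]
scene mouth 0.9 [572.662 110.875  19.206]
scene nest 0.7 [540.509 110.476   5.117]
scene barrel 0.57 [652.762  97.329  63.099]
```

View pics/wrist4.png

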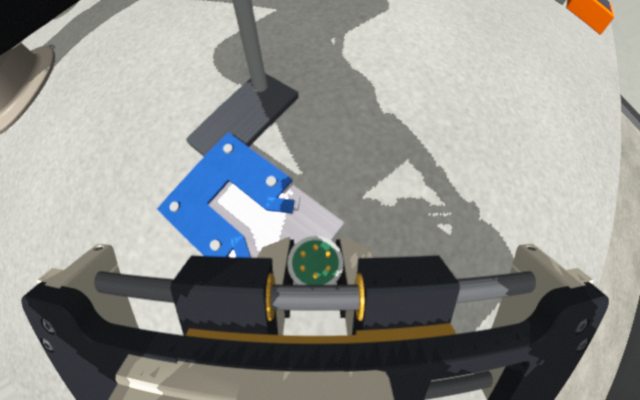

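View pics/z8.png

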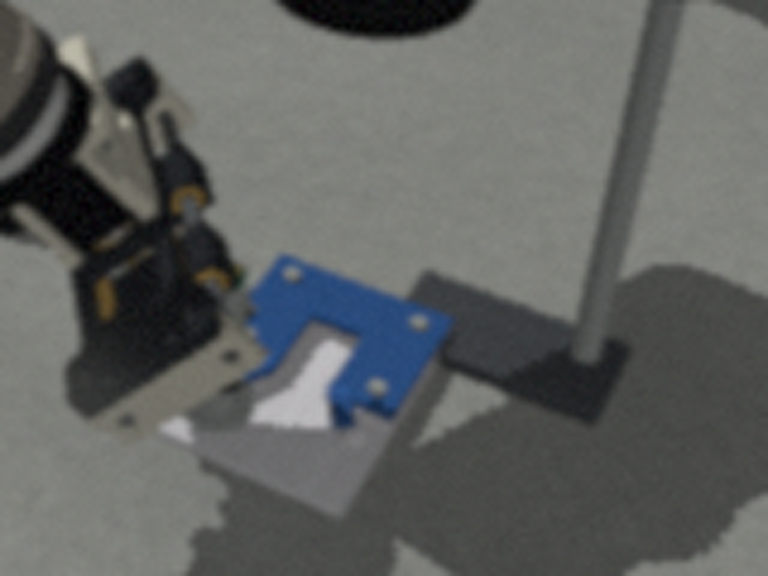

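Run:
```python
import cv2
im=cv2.imread("pics/wrist4.png")[125:265,150:350]; cv2.imwrite("pics/z9.png",cv2.resize(im,None,fx=4,fy=4,interpolation=cv2.INTER_CUBIC))
```

```text
(no output)
```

View pics/z9.png

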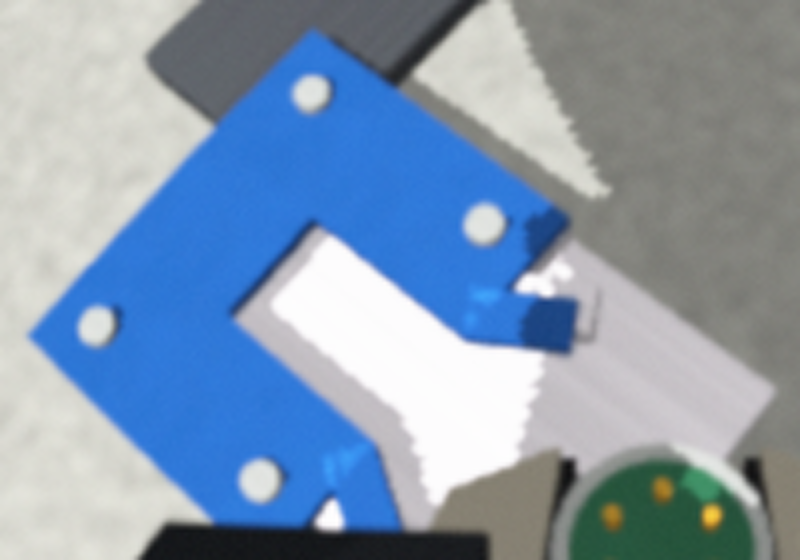

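Run:
```python
from plan import *; from cam import *; import cv2
o,p,R,g=st(False)
K=bot.camera_model("wrist")["mtx"];T_=np.load("wT4.npy")
pts=[((316,30),(50,-52),20),((30,335),(50,52),20),((570,213),(-35,-52),20),((313,220),(12.5,-15),20),((235,316),(12.5,15),20),((470,340),(-35,-15),20),((372,443),(-35,15),20),((776,390),(-95,-52),6)]
L=[];W=[]
for (u,v),l,z in pts:
    W.append(atz(T_,K,(u+.5)/4-.5+150,(v+.5)/4-.5+125,z,True)[:2]);L.append(l)
L=np.array(L,float);W=np.array(W)
f=lambda x:((np.array([[np.cos(x[2]),-np.sin(x[2])],[np.sin(x[2]),np.cos(x[2])]])@L.T).T+x[:2]-W).ravel()
s=least_squares(f,[541,113,3.14],loss='soft_l1'); print(s.x,f(s.x).reshape(-1,2).round(1).tolist())
for nm,z in(("wrist4",g[2]-55.8+85),("wrist3",117.18-55.8+85)):
    im=cv2.imread(f"pics/{nm}.png").astype(int); sub=im[235:295,280:350]; m=(sub[...,1]-sub[...,2]>10)&(sub[...,1]-sub[...,0]>5); ys,xs=np.nonzero(m)
    print(nm,(xs.min()+xs.max())/2+280,(ys.min()+ys.max())/2+235)
    if nm=="wrist4": print(atz(T_,K,(xs.min()+xs.max())/2+280,(ys.min()+ys.max())/2+235,z,True),g)
```

```text
t 21.07 q [-0.166  0.958  0.933  0.449  1.748 -0.841] tcp [710.113  19.321 240.342] 
rpy [-3.141 -0.666  2.213] z [-0.37   0.495 -0.786] y [ 0.801  0.599 -0.   ] grasp [651.17   98.079 115.172] F [-0.233 -0.172 -2.814] w 23.01009986278394
[542.808 113.219   3.123] [[-0.5, 0.0], [-0.1, -0.5], [1.0, -0.4], [0.2, 0.7], [-1.6, -0.4], [-1.0, -0.3], [0.6, 0.9], [0.9, 0.3]]
wrist4 315.5 262.0
[651.865 101.507 144.372] [651.17   98.079 115.172]
wrist3 315.5 262.0
```

Run:
```python
from rows import *
o,p,R,g=st(False); d=p-g
W=[np.array(w)+d for w in [(644,111.2,75),(644,111.2,63.8),(592,112.1,63.8),(548,112.9,63.8)]]
rows(p,R,W,[2,1,3,4])
q,_,_=path(np.array(o["joint_positions"]),p,R,[(w,0) for w in W])
```

```text
t 21.07 q [-0.166  0.958  0.933  0.449  1.748 -0.841] tcp [710.113  19.321 240.342] 
rpy [-3.141 -0.666  2.213] z [-0.37   0.495 -0.786] y [ 0.801  0.599 -0.   ] grasp [651.17   98.079 115.172] F [-0.233 -0.172 -2.814] w 23.01009986278394
2 x [-0.13, 0.02, 0.41] max 0.41 mm/row 21.4
1 x [-0.14, 0.0, 0.17] max 0.17 mm/row 11.1
3 x [0.17, -0.27, 0.13] max 0.27 mm/row 17.3
4 x [0.1, -0.18, 0.08] max 0.18 mm/row 11.1
-> [702.943  32.442 200.17 ] n 1 q [-0.15   0.984  0.993  0.451  1.664 -0.866] maxspeedratio 0.31 tool-frame d/n/50: [-0.264  0.043  0.815]
-> [702.943  32.442 188.97 ] n 1 q [-0.15   0.997  0.999  0.45   1.648 -0.874] maxspeedratio 0.06 tool-frame d/n/50: [-0.138  0.     0.176]
-> [650.943  33.342 188.97 ] n 2 q [-0.16   0.906  1.207  0.444  1.545 -0.933] maxspeedratio 0.39 tool-frame d/n/50: [ 0.251 -0.411  0.197]
-> [606.943  34.142 188.97 ] n 1 q [-0.169  0.839  1.364  0.442  1.467 -0.979] maxspeedratio 0.57 tool-frame d/n/50: [ 0.424 -0.695  0.334]
```

Call:
servo_tool(
  series=[
    [0, -0.13, 0.02, 0.41, 0],
    [0, -0.13, 0.02, 0.41, 0],
    [0, -0.1, 0, 0.12, 0],
    [0, 0, 0, 0, 0],
    [0, 0, 0, 0, 0],
  ],
)

```text
time: 21.7
tool_pos: [703.0, 33.1, 193.3]
tcp_rot: [3.14, -0.665, 2.215]
contact_force: [0.6, 0.4, -2.3]
grip_width: 23.5
```

Run:
```python
from rows import *; import cv2
o,p,R,g=st(False); d=p-g
W=[np.array(w)+d for w in [(644,111.2,63.8),(592,112.1,63.8),(548,112.9,63.8)]]
rows(p,R,W,[1,3,4])
M=bot.camera_model("wrist");T_=np.array(M["world_from_camera"]); np.save("wT5.npy",T_)
for c in ("wrist","scene"): cv2.imwrite(f"pics/{c}5.png",bot.capture(c)[:,:,::-1])
im=cv2.imread("pics/scene5.png")[180:300,320:480]; cv2.imwrite("pics/z10.png",cv2.resize(im,None,fx=4.8,fy=4.8,interpolation=cv2.INTER_CUBIC))
```

```text
t 21.7 q [-0.149  0.992  0.997  0.45   1.653 -0.872] tcp [703.04   33.074 193.291] 
rpy [ 3.14  -0.665  2.215] z [-0.37   0.494 -0.787] y [0.8   0.6   0.001] grasp [644.214 111.774  68.029] F [ 0.559  0.411 -2.317] w 23.54959890516194
1 x [-0.06, -0.01, 0.06] max 0.06 mm/row 4.3
3 x [0.17, -0.27, 0.13] max 0.27 mm/row 17.4
4 x [0.11, -0.18, 0.08] max 0.18 mm/row 11.1
```

View pics/z10.png

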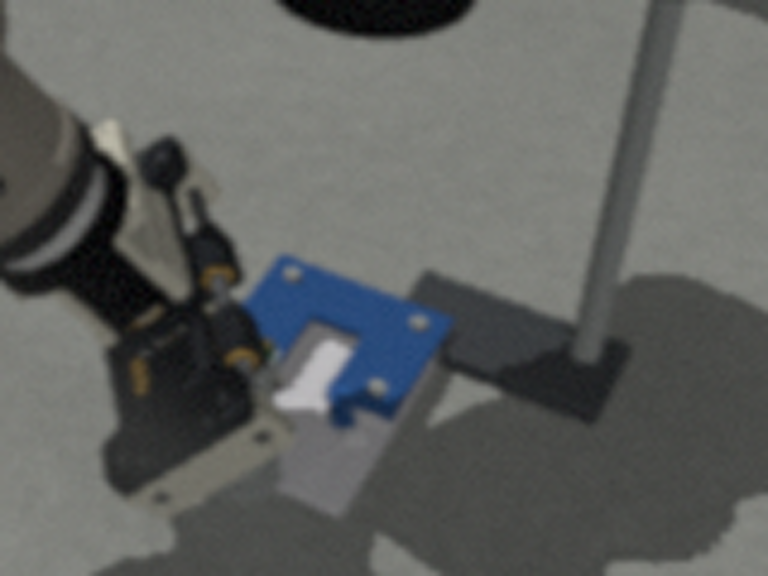

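View pics/wrist5.png

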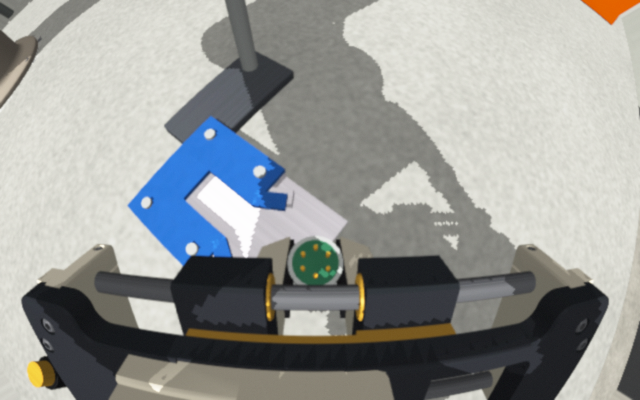

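The barrel is in front of the mouth and in line with the slot. Lowering the last 4 mm, then starting the slide.

Call:
servo_tool(
  series=[
    [0, -0.05, 0, 0.06, 0],
    [0, 0, 0, 0, 0],
    [0, 0.08, -0.14, 0.07, 0],
    [0, 0.12, -0.2, 0.1, 0],
    [0, 0.12, -0.2, 0.1, 0],
    [0, 0.08, -0.14, 0.07, 0],
    [0, 0, 0, 0, 0],
    [0, 0, 0, 0, 0],
  ],
)

```text
time: 22.8
tool_pos: [660.1, 34.0, 187.6]
tcp_rot: [3.141, -0.666, 2.215]
contact_force: [0.2, -0.0, -1.4]
grip_width: 23.3
```

Run:
```python
from rows import *; import cv2
o,p,R,g=st(False); d=p-g
W=[np.array(w)+d for w in [(g[0]-30,112.6,63.8),(546,112.9,63.8)]]
rows(p,R,W,[3,4])
```

```text
t 22.8 q [-0.157  0.923  1.173  0.445  1.56  -0.924] tcp [660.133  33.976 187.602] 
rpy [ 3.141 -0.666  2.215] z [-0.37   0.494 -0.787] y [0.8 0.6 0. ] grasp [601.18  112.653  62.386] F [ 0.242 -0.031 -1.4  ] w 23.31263882330583
3 x [0.1, -0.16, 0.07] max 0.16 mm/row 10.0
4 x [0.06, -0.1, 0.04] max 0.1 mm/row 6.3
```

Call:
servo_tool(
  series=[
    [0, 0.1, -0.16, 0.07, 0],
    [0, 0.1, -0.16, 0.07, 0],
    [0, 0.1, -0.16, 0.07, 0],
    [0, 0, 0, 0, 0],
    [0, 0, 0, 0, 0],
  ],
)

```text
time: 23.42
tool_pos: [629.8, 34.2, 188.7]
tcp_rot: [3.141, -0.666, 2.214]
contact_force: [0.8, 0.0, -1.1]
grip_width: 23.2
```

Run:
```python
from rows import *; import cv2
o,p,R,g=st(False); d=p-g
W=[np.array(w)+d for w in [(546,112.9,63.4)]]
rows(p,R,W,[3])
for c in ("wrist","scene"): cv2.imwrite(f"pics/{c}6.png",bot.capture(c)[:,:,::-1])
im=cv2.imread("pics/scene6.png")[150:290,320:480]; cv2.imwrite("pics/z11.png",cv2.resize(im,None,fx=4.2,fy=4.2,interpolation=cv2.INTER_CUBIC))
```

```text
t 23.43 q [-0.164  0.874  1.284  0.443  1.506 -0.956] tcp [629.836  34.2   188.666] 
rpy [ 3.141 -0.666  2.214] z [-0.37   0.494 -0.787] y [0.8 0.6 0. ] grasp [570.887 112.886  63.454] F [ 0.812  0.028 -1.136] w 23.244665160462038
3 x [0.08, -0.13, 0.06] max 0.13 mm/row 8.3
```

View pics/z11.png

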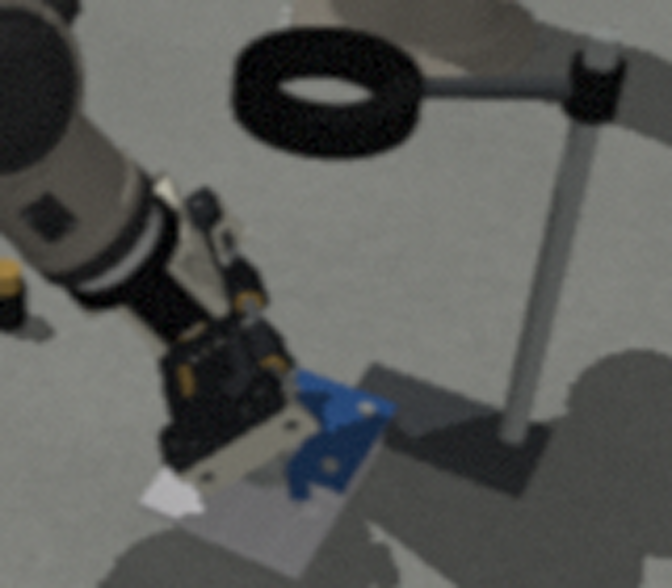

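View pics/wrist6.png

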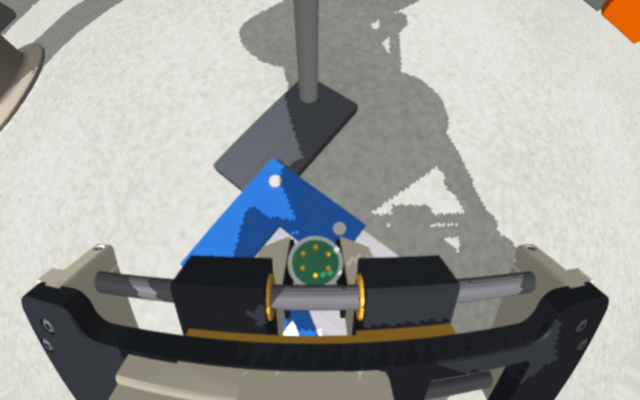

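The flange is in the mouth at 30 mm before home, with no force and clear of the lamp. Continuing.

Call:
servo_tool(
  series=[
    [0, 0.08, -0.13, 0.06, 0],
    [0, 0.08, -0.13, 0.06, 0],
    [0, 0.06, -0.09, 0.04, 0],
    [0, 0, 0, 0, 0],
    [0, 0, 0, 0, 0],
  ],
)

```text
time: 24.15
tool_pos: [607.6, 34.6, 189.1]
tcp_rot: [3.141, -0.666, 2.214]
contact_force: [-0.2, -0.6, -1.8]
grip_width: 23.4
```

Call:
servo_tool(
  series=[
    [0, 0.015, -0.025, 0.012, 0],
    [0, 0.015, -0.025, 0.012, 0],
    [0, 0, 0, 0, 0],
  ],
)

```text
time: 24.52
tool_pos: [604.2, 34.6, 188.9]
tcp_rot: [-3.141, -0.666, 2.214]
contact_force: [-0.0, -0.6, -0.9]
grip_width: 23.4
```

Run:
```python
from rows import *; import cv2
o,p,R,g=st(False)
```

```text
t 24.52 q [-0.169  0.836  1.373  0.441  1.463 -0.982] tcp [604.205  34.624 188.902] 
rpy [-3.141 -0.666  2.214] z [-0.371  0.494 -0.786] y [ 0.8  0.6 -0. ] grasp [545.125 113.321  63.757] F [-0.026 -0.587 -0.895] w 23.360477023033404
```

Call:
servo_tool(
  series=[
    [0, 0.015, -0.025, 0.012, 0],
    [0, 0, 0, 0, 0],
    [0, 0, 0, 0, 0],
  ],
)

```text
time: 24.9
tool_pos: [602.7, 34.7, 188.9]
tcp_rot: [-3.141, -0.666, 2.214]
contact_force: [0.5, -0.3, -2.4]
grip_width: 23.3
```

Call:
servo_tool(
  series=[
    [0, 0.015, -0.025, 0.012, 0],
    [0, 0, 0, 0, 0],
    [0, 0, 0, 0, 0],
  ],
)

```text
time: 25.28
tool_pos: [601.1, 34.7, 189.0]
tcp_rot: [-3.141, -0.666, 2.214]
contact_force: [0.9, -0.1, -2.3]
grip_width: 23.3
```

Call:
servo_tool(
  series=[
    [0, 0.015, -0.025, 0.012, 0],
    [0, 0, 0, 0, 0],
    [0, 0, 0, 0, 0],
  ],
)

```text
time: 25.65
tool_pos: [599.6, 34.7, 188.9]
tcp_rot: [-3.142, -0.666, 2.214]
contact_force: [1.0, -0.3, -2.0]
grip_width: 23.6
```

Call:
servo_tool(
  series=[
    [0, 0.015, -0.025, 0.012, 0],
    [0, 0, 0, 0, 0],
    [0, 0, 0, 0, 0],
  ],
)

```text
time: 26.02
tool_pos: [598.7, 34.7, 189.2]
tcp_rot: [3.139, -0.664, 2.215]
contact_force: [5.3, 0.8, -2.2]
grip_width: 23.3
```

Call:
servo_tool(
  series=[
    [0, 0.015, -0.025, 0.012, 0],
    [0, 0, 0, 0, 0],
    [0, 0, 0, 0, 0],
  ],
)

```text
time: 26.4
tool_pos: [597.8, 34.7, 189.5]
tcp_rot: [3.136, -0.662, 2.216]
contact_force: [8.0, 1.9, -3.1]
grip_width: 23.5
```

Run:
```python
from rows import *; import cv2
o,p,R,g=st(False)
for c in ("wrist","scene"): cv2.imwrite(f"pics/{c}7.png",bot.capture(c)[:,:,::-1])
im=cv2.imread("pics/scene7.png")[150:290,320:480]; cv2.imwrite("pics/z12.png",cv2.resize(im,None,fx=4.2,fy=4.2,interpolation=cv2.INTER_CUBIC))
```

```text
t 26.4 q [-0.171  0.824  1.397  0.443  1.447 -0.99 ] tcp [597.789  34.692 189.515] 
rpy [ 3.136 -0.662  2.216] z [-0.366  0.495 -0.788] y [0.801 0.599 0.004] grasp [539.597 113.447  63.992] F [ 8.022  1.857 -3.053] w 23.533819440978668
```

View pics/z12.png

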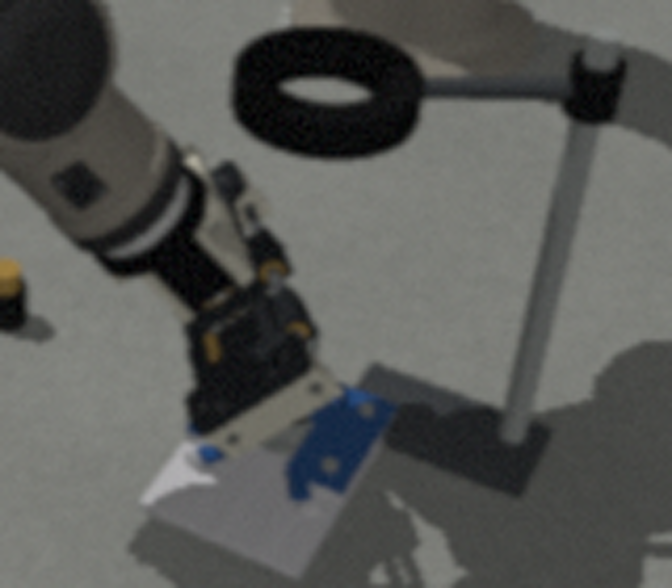

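View pics/wrist7.png

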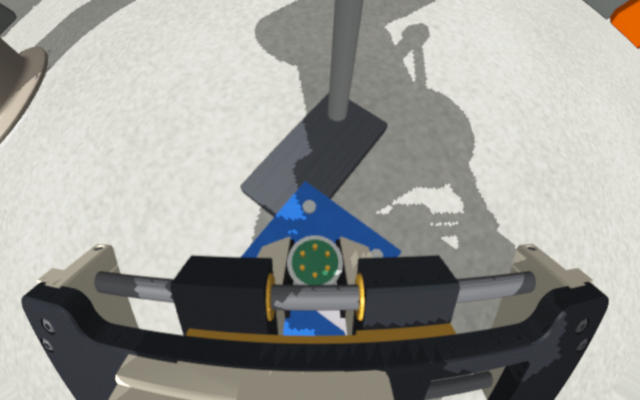

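Contact with the closed end at grasp x ≈ 540.5, with 5 to 8 N building up. Easing off 1 mm, lowering the last 2 mm onto the base and releasing.

Call:
servo_tool(
  series=[
    [0, -0.012, 0.02, -0.01, 0],
    [0, -0.013, 0, 0.016, 0],
    [0, -0.013, 0, 0.016, 0],
    [0, 0, 0, 0, 0],
    [0, 0, 0, 0, 0],
  ],
)

```text
time: 27.12
tool_pos: [598.5, 34.6, 187.7]
tcp_rot: [3.138, -0.664, 2.215]
contact_force: [5.0, 0.7, -0.2]
grip_width: 23.6
```

```bash
python3 -c "
from h import *
st(False)"
```

```text
t 27.12 q [-0.171  0.828  1.394  0.442  1.448 -0.99 ] tcp [598.535  34.578 187.695] 
rpy [ 3.138 -0.664  2.215] z [-0.368  0.495 -0.787] y [0.801 0.599 0.003] grasp [539.997 113.332  62.333] F [ 4.967  0.686 -0.205] w 23.61503279315262
```

Call:
servo_tool(
  series=[
    [0.4, 0, 0, 0, 0],
    [0.4, 0, 0, 0, 0],
    [0.4, 0, 0, 0, 0],
    [0.6, 0, 0, 0, 0],
    [0.6, 0, 0, 0, 0],
    [0.6, 0, 0, 0, 0],
  ],
)

```text
time: 27.88
tool_pos: [597.7, 34.7, 186.9]
tcp_rot: [-3.141, -0.666, 2.214]
contact_force: [0.4, 0.7, 1.0]
grip_width: 54.7
```

Run:
```python
from rows import *; import cv2
o,p,R,g=st(False)
M=bot.camera_model("wrist");T_=np.array(M["world_from_camera"]); np.save("wT8.npy",T_)
for c in ("wrist","scene"): cv2.imwrite(f"pics/{c}8.png",bot.capture(c)[:,:,::-1])
# retreat straight back along tool -z 
W=[p-R[:,2]*60,p-R[:,2]*150]
rows(p,R,W,[3,3]); path(np.array(o["joint_positions"]),p,R,[(w,0) for w in W])
```

```text
t 27.88 q [-0.171  0.829  1.396  0.441  1.449 -0.99 ] tcp [597.687  34.683 186.869] 
rpy [-3.141 -0.666  2.214] z [-0.371  0.494 -0.786] y [ 0.8  0.6 -0. ] grasp [538.619 113.365  61.71 ] F [0.428 0.66  0.957] w 54.728391278230035
3 x [-0.0, 0.0, -0.4] max 0.4 mm/row 20.0
3 x [0.0, -0.0, -0.6] max 0.6 mm/row 30.0
-> [619.948   5.028 234.039] n 2 q [-0.209  0.805  1.288  0.419  1.582 -0.963] maxspeedratio 0.24 tool-frame d/n/50: [-0.   0.  -0.6]
-> [653.341 -39.453 304.795] n 2 q [-0.26   0.799  1.085  0.403  1.793 -0.923] maxspeedratio 0.39 tool-frame d/n/50: [ 0.  -0.  -0.9]
```

View pics/wrist8.png

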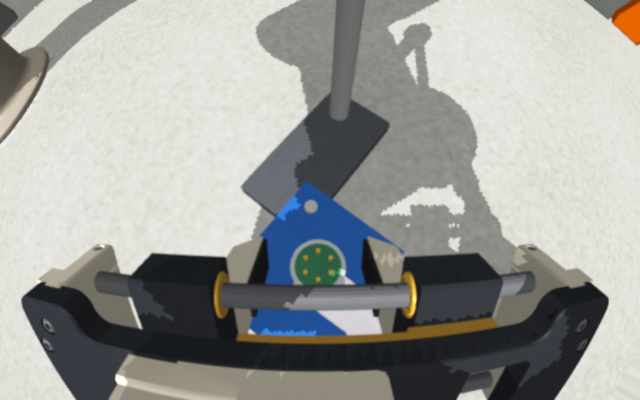

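The barrel stands free between the open fingers, its top at (317,264). Backing out along the tool axis.

Call:
servo_tool(
  series=[
    [0.6, 0, 0, -0.4, 0],
    [0.6, 0, 0, -0.4, 0],
    [0.6, 0, 0, -0.4, 0],
    [0.6, 0, 0, -0.6, 0],
    [0.6, 0, 0, -0.6, 0],
    [0.6, 0, 0, -0.6, 0],
    [0.6, 0, 0, 0, 0],
  ],
)

```text
time: 28.85
tool_pos: [653.9, -40.4, 306.2]
tcp_rot: [3.139, -0.663, 2.215]
contact_force: [-0.5, 0.8, -0.8]
grip_width: 55.2
```

Run:
```python
from rows import *; import cv2
from cam import *
o,p,R,g=st(False)
for c in ("wrist","scene","top"):
    M=bot.camera_model(c);T_=np.array(M["world_from_camera"]); 
    if c=="wrist": np.save("wT9.npy",T_)
    im=bot.capture(c); cv2.imwrite(f"pics/{c}9.png",im[:,:,::-1])
    for l in ("barrel","nest","plug","jar","parts_box","screwdriver"):
        for d in bot.pinpoint(c,l)[:1]: print(c,l,round(d["p"],2),(T_@np.r_[d["point"],1])[:3])
im=cv2.imread("pics/scene9.png")[150:290,320:480]; cv2.imwrite("pics/z13.png",cv2.resize(im,None,fx=4.2,fy=4.2,interpolation=cv2.INTER_CUBIC))
```

```text
t 28.85 q [-0.261  0.798  1.083  0.403  1.792 -0.923] tcp [653.87  -40.381 306.242] 
rpy [ 3.139 -0.663  2.215] z [-0.367  0.494 -0.788] y [0.801 0.599 0.002] grasp [595.397  38.255 180.775] F [-0.522  0.798 -0.81 ] w 55.21207092495056
wrist barrel 0.98 [541.71  115.259   4.563]
wrist nest 0.84 [541.633 111.015   6.741]
scene barrel 0.52 [539.457 115.01   10.812]
scene plug 0.6 [ 522.221 -102.713    2.041]
scene jar 0.74 [ 612.428 -441.845    3.59 ]
scene parts_box 0.92 [ 706.722 -280.434   -0.627]
top barrel 0.36 [545.235 110.806   1.509]
top nest 0.61 [543.305 112.828   5.831]
top jar 0.71 [ 617.151 -437.359    1.608]
top parts_box 0.71 [ 705.799 -286.265    1.61 ]
```

View pics/z13.png

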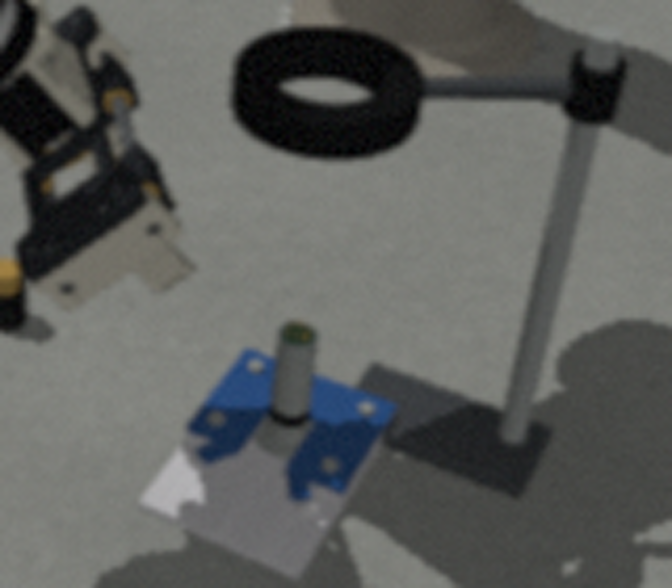

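View pics/wrist9.png

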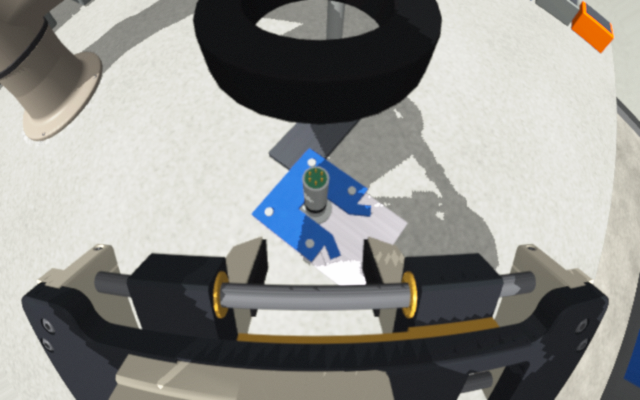

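Run:
```python
import cv2; from plan import *; from cam import *
im=cv2.imread("pics/wrist9.png"); cv2.imwrite("pics/z14.png",cv2.resize(im[140:270,240:420],None,fx=4.2,fy=4.2,interpolation=cv2.INTER_CUBIC))
K=bot.camera_model("wrist")["mtx"];T_=np.load("wT9.npy")
s=im.astype(int)[160:200,295:340]; m=(s[...,1]-s[...,2]>10)&(s[...,1]-s[...,0]>5); ys,xs=np.nonzero(m)
print(atz(T_,K,(xs.min()+xs.max())/2+295,(ys.min()+ys.max())/2+160,91,True))
```

```text
[541.756 113.47   91.   ]
```

View pics/z14.png

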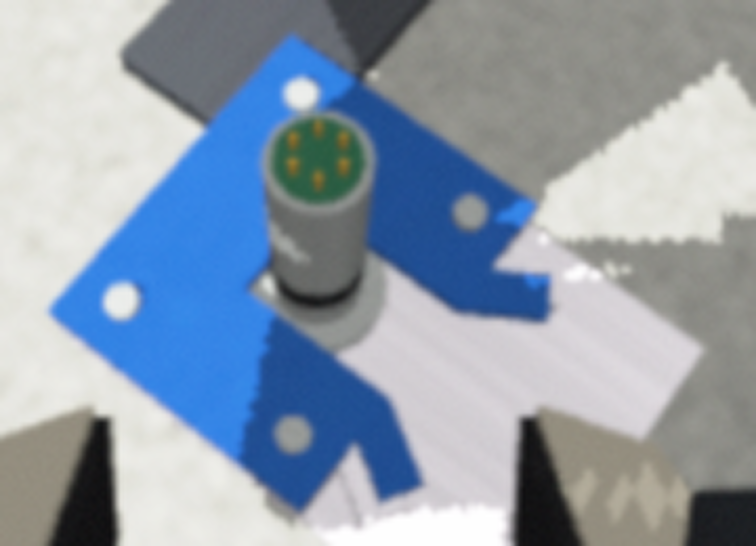

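```bash
python3 -c "
from plant import bot
print(bot.close_job())"
```

```text
the job is handed in; nothing more can be done
None
```

The barrel stands in the slot against the closed end, released and upright with its flange under the plate. I handed the job in at about 30 s. No verdict was reported.

**How it was done:** The moves have no tilt of their own. I drove the arm against its J5 limit high over the base, which leaned the tool about 38°. I then went back down, picked the barrel up by its upper shank, and slid it in under the lamp. I stopped when 5–8 N built up at the end of the slot, eased off 1 mm, lowered it onto the base, opened the gripper and backed out.

**Last checks:**
- **Position:** the wrist picture puts the barrel's top at (541.8, 113.5). My estimates of home range over (540.9–542.8, 111.7–114.7), and end contact was felt at grasp x ≈ 540.5.
- **Disagreement:** the network's barrel positions scatter up to about 4 mm from that and between cameras: (541.7, 115.3), (539.5, 115.0), (545.2, 110.8). I relied on the contact and the picture.
- **Lamp:** the pictures show the gripper clear of it, and the only real wrist force I saw was the push against the end of the slot.
- **Bystanders:** the plug, jar and parts box were found where they started. The screwdriver was not detected in the last pictures; it was never approached closely, but its place was not re-checked.

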